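# Slide the inspection lamp along its bent rail to the end stop

## Task

In the painting conservation studio, take the hanging battery lamp by the flat tab on top of its sliding ring and slide it along the bent steel rail, around both bends, until the ring is fully home against the fixed collar near the far end; then let go and leave the lamp hanging there. Work gently: the thin rail must not be wrenched and the collar must not be rammed (stay under about 15 N), and leave the painting and the other things around it where they are.

Things in the scene. Friction and masses are not known exactly. Their poses are not given: they have to be found in the camera images.
- rail: Fixed bent rail of steel rod 8 mm thick, level, centre line 130 mm above the table, with a post and a round foot (52 mm across) at each end. Origin: under the first post, on the table; z up, y along the first straight. The rod runs 150 mm along +y to bend 1, there turns towards +x (right, seen from above) by about 45 degrees, runs about 125 mm to bend 2 and turns back left by about 45 degrees.
- corner1 (a point): Bend 1: where the rod's centre lines of the first and the middle straight meet, 130 mm above the table; axes as the rail's. The rail was bent by hand: each bend may be up to 9 degrees more or less than 45, and the middle straight up to 20 mm longer or shorter than 125. None of this is reported: the way to bend 2, and bend 2, must be found by feel or sight.
- stop: Fixed stop collar (disc 24 mm across, 10 mm thick) on the last straight. Origin: middle, on the rod's axis, of the face that meets the ring. y points along the last straight away from bend 2, z up. The face lies 75 to 145 mm past bend 2 (it varies and is not reported), the second post 175 mm past bend 2. The ring arrives from -y and is home when its centre is 6 mm before this face.
- lamp_ring (a point): Centre of the lamp's sliding ring (26 mm outside, bore 14, length 12); y is the ring's axis, z up. It hangs loose on the rod, centre 3 mm under the rod's axis; lifted 3 mm it clears the rod by 3 mm all round. Turn its y along with the rail to pass the bends. Starts on the first straight 50 to 95 mm from the first post. Lamp: 0.15 to 0.27 kg, dry friction about 0.6.
- lamp_tab (a point): Middle of the flat upright grip tab on the ring, 40 mm above the ring's centre; axes as lamp_ring. The tab is 10 mm thick along x (pinch it this way), 30 mm long along y (along the rail), and stands from 22 to 57 mm above the ring's centre, on a neck. A lamp head 44 mm across hangs below the ring, down to 56 mm under its centre.
- panel: Small painting on a wood panel lying on the table under the last straight, 160 x 120 x 8 mm, origin at the middle of its underside. Leave alone.
- dish: White bowl 64 mm across, 22 mm high, on the table right of the first straight, origin under its middle. Leave alone.
- weight: Brass weight 44 mm across, 40 mm high, left of the first straight, origin under its middle. Leave alone.
- spatula: Spatula 160 mm long lying on the table beyond the rail, origin under its middle. Leave alone.
- brush_jar: Glass jar 68 mm across, 100 mm high, with brushes reaching to about 230 mm, at the left of the table; origin under its middle. Leave alone.
- solvent: Brown bottle 56 mm across, 130 mm high, at the right of the table, origin under its middle. Leave alone.
- swab_box: Open white box 130 x 90 x 35 mm at the far left, origin under its middle. Leave alone.

How it is judged (in metres and radians):
On the way, in this order (a step that is already met when the one before it is completed fails the run):
1. the ring has rounded the first bend onto the middle straight (x of lamp_ring in the frame of rail above 0.02 m and y of lamp_ring in the frame of stop below -0.075 m), for 0.1 s.
2. the ring has rounded the second bend onto the last straight (y of lamp_ring in the frame of stop above -0.06 m and x of lamp_ring in the frame of stop between -0.012 and 0.012 m), for 0.1 s.
At the end, for the whole second after the job is handed in: The ring is against the stop collar (no gap over 2.5 mm: its centre within 8.5 mm of the stop face along the rail), still on the rail, the lamp released and hanging at rest within 0.4 rad of upright (y of lamp_ring in the frame of stop between -0.0085 and 0 m and distance between lamp_ring and stop below 0.015 m and angle between lamp_ring's own z axis and vertical below 0.4 rad and linear speed of lamp below 0.02 m/s); the robot touches nothing.
It fails at once if the lamp is forced against the rail or its stop with more than 15 N (contact force between lamp and rail above 15 N or contact force between lamp and middle_c0 above 15 N or contact force between lamp and middle_far_c0 above 15 N or contact force between lamp and last_c0 above 15 N or contact force between lamp and stop above 15 N).
It fails at once if a bystander is moved by more than 20 mm (distance of any of panel, dish, weight, spatula, brush_jar, solvent, swab_box from where it was at the start of the episode above 0.02 m).
It also fails if it takes over 72 s, if anything falls off the work surface, if the arm or the gripper's body presses on something with over 40 N, if the wrist force passes 120 N, or if a joint passes its speed limit or range.

## Robot

A 6-joint arm with a two-finger parallel gripper is mounted at the origin on the work surface. World frame = base frame: x ahead of the robot, y to its left, z up, the work surface at z = 0. Lengths are in mm, angles in rad, forces in N, time in s.
With the tool pointing down it reaches from about 350 to 975 mm from the base axis. Payload 7.1 kg.
Tool frame: the origin (TCP) lies on the mounting face of the last link; the fingertips stand 182 mm ahead of it and the grasp point (between the pads) lies 163 mm ahead of it (ctrl.finger_overhang is the distance from the TCP to the fingertips, in mm); z points along the fingers, y is the direction in which the jaws open and shut (so a half turn about z gives the same grasp; the last joint's range is limited). The gripper opens to 88 mm and grips with 3 to 60 N. Pads are 20 mm wide; open, the fingers measure 115 mm over their backs; the gripper's body (75 mm by 178 mm) begins 61 mm behind the grasp point.
Start: joints at [-1.28, 0.423, 1.63, -0, 1.089, -0.019], TCP at [190.561, -595.225, 404.675] pointing down, gripper open.
Joint ranges: [-3, 3], [-0.9, 2.11], [0.09, 2.58], [-1.31, 4.45], [0.11, 2.69], [-2.54, 2.54]. Speed limits (rad/s): [2.39, 2.39, 3.01, 3.14, 3.14, 3.14].

## Interface

Orientations are given as a rotation vector (axis times angle).
In Python, from workcell import ctrl, viewer, recognise gives the robot as it stands.
- The arm moves only by the shell command python3 -m handwheel 'ROWS'. ROWS is JSON, a list of rows, each an object of numbers: "gripper": the closure, from 0 (fully open) to 1 (shut); "tx", "ty", "tz": the shift along the tool's x, y, z in m; "rx", "ry", "rz": the turn, a rotation vector about the tool's x, y, z in degrees. In form: [{"gripper": .., "tx": .., "ty": .., "tz": .., "rx": .., "ry": .., "rz": ..}, ...]. A call has 1 to 8 rows; each row shifts and turns the commanded pose from where the row before left it, along the tool's axes as they then stand; what a row does not reach is not made up. A row lasts 1/8 s, in which the tool goes at most 62.5 mm and 10.7 degrees, less where a joint would pass 70% of its speed; a pose out of reach is approached as far as the arm can. A call with a gripper value outside its range is refused whole. The fingers move at their own pace and stop on an object; the grip force is fixed at half the most. Time passes only in rows, so rows that do not move let the fingers close. It gives the time, the measured TCP pose, the force and the opening at its end, in the units of the state.
- ctrl.get_obs(): the state, without advancing time (a new reading comes with each control period).
- viewer.get_image(name): name is "scene" or "top" or "wrist"; returns a dict with "image" (384x512x3 uint8, red, green, blue), "range_z" (384x512 float32, mm along the optical axis (not along the pixel's ray), 0 where there is no reading), "vfov" (degrees; the focal length in pixels is half the picture's height over the tangent of half this angle, whatever the lens; pixels are square), "cx", "cy" (the principal point, pixels), "extrinsics" (4x4, takes a point from world to camera coordinates); the wrist camera has in their place "T_tool_cam" (4x4, takes a point from camera to tool coordinates, whose origin is the TCP and whose axes are the flange's). Camera axes: x right, y up, looking along -z (the intrinsics and any distortion apply to the point x, -y, -z); pixel columns grow to the right and rows downward; lengths in mm; the calibration is good to about 2 mm. A picture is of the moment at which its call begins: read the wrist's pose just before it.
- ctrl.close_job(): hands the job in, once; it reports no verdict.
Trained networks look in a picture, given as the dict that the camera call returned (one of the last four; its "shot" number tells which), for a name from the list of things; names that differ only in an ending like _2 or _b are one class to them, and where a whole thing is asked for, a point or a joint stands for the part that bears it (a point fixed in the world has none). Each returns a list of dicts, best first, with "p" (0 to 1); they miss things now and then, are a little off and sometimes report something else, mostly with a low value. They report only what shows in the picture. A call takes as long as a camera call.
- recognise(picture, name): "xy" ([column, row] as shares, 0 to 1, of the picture: columns of its width, rows of its height, amid what is visible of it).
The state is a dict: "t": time; "qpos": joint angles; "qvel": joint speeds; "joint_torque": joint torques, N m; "ee_pos": TCP position; "orientation": TCP orientation; "ft_force": force on the tool from outside, world axes, zero at the start; "moment": the same for the moment, N m; "width": finger opening in mm.
Only numpy, scipy, OpenCV 4.12 (cv2) and the standard library are available. Lean on these libraries where they do the work, as an engineer would, in place of code of your own. Each camera call takes 0.05 s, during which the arm holds its last target.

## Working session

There is one attempt and no reset: what is moved stays moved. The work goes in short steps, Python scripts to look and compute and a shell command to move; the robot and the scene stay as the last step left them, time stands still between calls to the robot, and variables do not carry over. Pictures are saved under pics/ and viewed, and the job is handed in when it is done.

```bash
ls; mkdir -p pics; cat > h.py <<'E'
import numpy as np, cv2
from workcell import ctrl, viewer, recognise
from scipy.spatial.transform import Rotation as R
def snap(name,fn):
    o=ctrl.get_obs(); im=viewer.get_image(name); im['obs']=o
    cv2.imwrite('pics/'+fn,im['image'][:,:,::-1]); np.save('pics/'+fn[:-4]+'.npy',im,allow_pickle=True)
    return im
def T_wc(im):
    if 'extrinsics' in im: return np.linalg.inv(np.array(im['extrinsics']))
    o=im['obs'];T=np.eye(4);T[:3,:3]=R.from_rotvec(o['orientation']).as_matrix();T[:3,3]=o['ee_pos']
    return T@np.array(im['T_tool_cam'])
def pt(im,u,v,d):
    f=192/np.tan(np.radians(im['vfov'])/2)
    c=np.array([(u-im['cx'])/f*d,-(v-im['cy'])/f*d,-d,1.0]) if np.isscalar(u) else np.stack([(u-im['cx'])/f*d,-(v-im['cy'])/f*d,-d,np.ones_like(d)])
    return (T_wc(im)@c)[:3]
def load(fn): return np.load('pics/'+fn+'.npy',allow_pickle=True).item()
E
python3 - <<'E'
from h import *
print(ctrl.get_obs())
for n in ['scene','top','wrist']:
    im=snap(n,n+'0.png'); print({k:(v if k not in('image','range_z','obs') else 0) for k,v in im.items()})
    for nm in ['lamp_ring','lamp_tab','stop','rail']:
        r=recognise(im,nm)[:2]
        for q in r:
            u,v=q['xy'][0]*512,q['xy'][1]*384; d=float(im['range_z'][min(383,int(v)),min(511,int(u))]); print(n,nm,round(q['p'],2),round(u),round(v),pt(im,u,v,d).round(1))
E
```

```text
pics
{'t': 0.0, 'qpos': array([-1.28000589e+00,  4.23833919e-01,  1.63065759e+00,  2.53209247e-06,
        1.08859887e+00, -1.89944401e-02]), 'qvel': array([-4.50141483e-04,  1.26549326e-03,  8.88939721e-04, -8.46095124e-04,
       -6.29158638e-05, -2.00864789e-04]), 'joint_torque': array([ 3.22864144e-04, -5.44624293e+01, -2.73672616e+01,  6.42866967e-02,
        2.26327922e-02, -1.23481300e-04]), 'ee_pos': array([ 190.4852515 , -594.98511516,  403.91854439]), 'orientation': array([-3.10251573e+00, -4.84434723e-01,  3.15094553e-04]), 'ft_force': array([-0.17344701, -0.32554055, -0.43375932]), 'moment': array([-0.03504369,  0.05459354,  0.02584761]), 'width': 87.57911956606176}
{'image': 0, 'range_z': 0, 'vfov': 42.831424249558374, 'cx': 260.35886160755865, 'cy': 189.97756583206188, 'extrinsics': array([[ 6.20790951e-01,  7.83956037e-01,  5.61486949e-03,
        -3.26809187e+02],
       [-6.77416142e-01,  5.32792655e-01,  5.07187694e-01,
         2.80051922e+02],
       [ 3.94621293e-01, -3.18661134e-01,  8.61817334e-01,
        -1.59014292e+03],
       [ 0.00000000e+00,  0.00000000e
[... 810 characters left out ...]
ng 0.6 310 209 [ 474.2 -139.6  133.9]
top lamp_tab 0.48 309 210 [ 471.3 -138.6  135.6]
top stop 0.74 402 206 [ 487.  -393.5   97.1]
top rail 0.88 317 207 [ 479.8 -159.2  132.9]
top rail 0.45 106 171 [586.5 434.1  28.6]
{'image': 0, 'range_z': 0, 'vfov': 69.09787382648335, 'cx': 254.75015844639634, 'cy': 190.1302333410935, 'T_tool_cam': array([[-9.85067007e-04,  9.56424138e-01,  2.91979275e-01,
         7.89003103e+01],
       [ 9.99999454e-01,  8.40293194e-04,  6.21241954e-04,
         2.54900793e-01],
       [ 3.48822602e-04,  2.91979728e-01, -9.56424444e-01,
         1.94305964e+01],
       [ 0.00000000e+00,  0.00000000e+00,  0.00000000e+00,
         1.00000000e+00]]), 'shot': 3, 'obs': 0}
```

View pics/scene0.png

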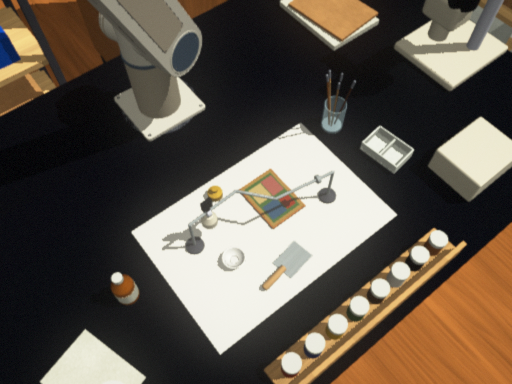

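View pics/top0.png

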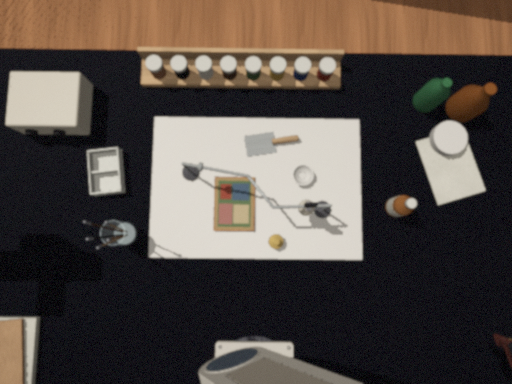

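```bash
python3 - <<'E'
from h import *
# rod candidates by height in top & scene
for fn in ['top0','scene0']:
    im=load(fn); z=im['range_z'].astype(float); v,u=np.mgrid[0:384,0:512]
    P=pt(im,u.ravel()+0.0,v.ravel()+0.0,z.ravel()).reshape(3,384,512)
    m=(P[2]>118)&(P[2]<240)&(z>0)&(P[0]>350)&(P[0]<800)&(abs(P[1])<420)
    vis=im['image'][:,:,::-1].copy(); vis[m]=(0,0,255)
    cv2.imwrite('pics/m_'+fn+'.png',cv2.resize(vis[100:300,100:450],None,fx=2.2,fy=2.2,interpolation=0))
    m2=m&(P[2]<140)
    ys=np.arange(-300,300,15)
    for y in ys:
        k=m2&(abs(P[1]-y)<7.5)
        if k.sum()>2: print(fn,y,k.sum(),np.median(P[0][k]).round(1),P[0][k].min().round(),P[0][k].max().round(),np.median(P[2][k]).round(1),P[2][k].max().round(1))
E
```

```text
top0 -195 11 484.8 482.0 488.0 133.3 136.2
top0 -180 15 484.5 482.0 488.0 132.6 136.4
top0 -165 16 484.5 482.0 487.0 133.0 135.3
top0 -150 4 479.4 479.0 479.0 129.8 130.4
top0 -135 20 475.1 471.0 495.0 132.2 139.4
top0 -120 12 481.4 479.0 484.0 133.0 136.5
top0 -105 18 481.3 478.0 484.0 132.7 136.4
top0 -90 18 481.0 478.0 484.0 132.4 136.0
top0 -75 20 479.6 476.0 484.0 132.6 135.4
top0 -60 18 478.1 476.0 481.0 132.2 134.3
top0 -45 19 480.5 475.0 489.0 131.7 136.2
top0 -30 30 495.9 483.0 509.0 132.2 136.7
top0 -15 29 514.3 502.0 528.0 132.2 137.4
top0 0 24 532.4 522.0 543.0 133.0 136.4
top0 15 28 549.6 538.0 561.0 132.5 136.8
top0 30 20 561.2 556.0 566.0 132.3 137.8
top0 45 16 563.7 561.0 569.0 132.5 135.6
top0 60 18 566.3 563.0 572.0 132.8 135.6
top0 75 18 568.9 566.0 574.0 132.4 136.3
top0 90 18 572.6 568.0 577.0 132.6 138.0
top0 105 17 573.6 571.0 579.0 133.3 137.6
top0 120 18 577.4 574.0 582.0 132.6 136.9
top0 135 21 580.8 576.0 591.0 133.7 137.6
top0 150 26 579.3 571.0 594.0 135.6 139.9
top0 165 18 586.1 581.0 589.0 131.7 136.0
top0 180 18 588.8 584.0 592.0 132.2 136.7
top0 195 1
[... 518 characters left out ...]
38.8
scene0 -30 30 496.2 482.0 507.0 132.7 137.8
scene0 -15 27 516.5 504.0 527.0 132.2 139.1
scene0 0 28 532.8 520.0 542.0 133.9 138.5
scene0 15 29 550.6 540.0 564.0 132.8 139.3
scene0 30 17 561.3 557.0 565.0 132.2 138.7
scene0 45 16 565.3 559.0 567.0 132.6 138.4
scene0 60 19 566.6 561.0 571.0 131.9 136.9
scene0 75 17 569.2 563.0 573.0 131.6 136.0
scene0 90 16 572.5 568.0 576.0 132.1 136.0
scene0 105 18 576.5 571.0 579.0 133.8 137.3
scene0 120 15 577.5 571.0 580.0 131.6 137.1
scene0 135 21 581.1 575.0 592.0 132.0 135.8
scene0 150 29 586.0 570.0 593.0 135.0 139.9
scene0 165 18 585.5 581.0 590.0 132.4 139.5
scene0 180 14 588.3 582.0 591.0 132.5 137.3
scene0 195 15 590.9 586.0 596.0 130.9 137.2
```

The scene picture shows the lamp near (207,207) on the first straight, and the stop near (315,178) close to the far post. The top picture shows the bends near (262,190) and (275,207). Next I'll fit the three straights and locate the lamp and stop.

```bash
python3 - <<'E'
from h import *
S=[];TT=[]
for fn in ['top0','scene0']:
    im=load(fn); z=im['range_z'].astype(float); v,u=np.mgrid[0:384,0:512]
    P=pt(im,u.ravel()+0.0,v.ravel()+0.0,z.ravel())
    m=(P[2]>118)&(P[2]<139)&(P[0]>460)&(P[0]<620)&(abs(P[1])<200)
    L=[]
    for a,b in [(-118,-58),(-35,18),(38,132)]:
        k=m&(P[1]>a)&(P[1]<b); y=P[1][k];x=P[0][k]
        p=np.polyfit(y,x,1)
        for _ in range(3):
            r=x-np.polyval(p,y); g=abs(r)<6; p=np.polyfit(y[g],x[g],1)
        L.append(p); print(fn,p.round(4),np.degrees(np.arctan(p[0])).round(2))
    c=[]
    for p,q in [(L[0],L[1]),(L[1],L[2])]:
        y=(q[1]-p[1])/(p[0]-q[0]); c.append((np.polyval(p,y),y))
    print('corners',np.round(c,1),'len',np.hypot(*np.subtract(*c)))
    k=(P[2]>142)&(P[2]<200)&(P[0]>440)&(P[0]<530)&(P[1]>-220)&(P[1]<-60)
    Q=P[:,k]; print('tab',k.sum(),Q.mean(1).round(1),Q.min(1).round(1),Q.max(1).round(1))
    k=(P[1]>125)&(P[1]<170)&(P[2]>110)&(P[2]<145)&(P[0]>555)&(P[0]<605)
    Q=P[:,k]; d=Q[0]-np.polyval(L[2],Q[1]); off=(abs(d)>6)|(Q[2]>138.5); print('stop',Q[:,off].round(0).T.tolist())
E
```

```text
top0 [-5.910000e-02  4.751544e+02] -3.38
top0 [  1.2187 532.1031] 50.63
top0 [1.763000e-01 5.562078e+02] 10.0
corners [[477.8 -44.6]
 [560.3  23.1]] len 106.71417395752307
tab 72 [ 481.6 -134.9  177.2] [ 476.8 -151.2  145. ] [ 487.3 -121.6  186.2]
stop [[594.0, 150.0, 136.0], [594.0, 148.0, 134.0], [591.0, 150.0, 137.0], [591.0, 148.0, 135.0], [591.0, 145.0, 136.0], [591.0, 142.0, 137.0], [588.0, 152.0, 139.0], [587.0, 149.0, 142.0], [588.0, 147.0, 140.0], [587.0, 144.0, 142.0], [589.0, 142.0, 136.0], [585.0, 152.0, 141.0], [585.0, 149.0, 140.0], [585.0, 147.0, 141.0], [585.0, 144.0, 141.0], [582.0, 152.0, 141.0], [582.0, 149.0, 141.0], [582.0, 147.0, 140.0], [583.0, 144.0, 139.0], [579.0, 151.0, 143.0], [580.0, 149.0, 140.0], [579.0, 146.0, 142.0], [577.0, 149.0, 140.0], [577.0, 146.0, 142.0], [577.0, 144.0, 142.0], [574.0, 152.0, 140.0], [575.0, 149.0, 138.0], [575.0, 147.0, 136.0], [575.0, 144.0, 138.0], [573.0, 153.0, 133.0], [573.0, 150.0, 135.0], [572.0, 147.0, 137.0], [573.0, 145.0, 134.0], [571.0, 148.0, 129.0], [572.0, 146.0, 124.0]]
scene0 [-4.430000e-02  4.761714e+02] -2.5
[... 371 characters left out ...]
0, 141.0], [579.0, 151.0, 141.0], [581.0, 153.0, 141.0], [572.0, 144.0, 134.0], [576.0, 143.0, 140.0], [579.0, 144.0, 142.0], [583.0, 147.0, 144.0], [583.0, 150.0, 141.0], [570.0, 147.0, 124.0], [583.0, 143.0, 143.0], [585.0, 145.0, 144.0], [586.0, 148.0, 142.0], [587.0, 151.0, 141.0], [572.0, 146.0, 121.0], [584.0, 143.0, 140.0], [588.0, 143.0, 144.0], [587.0, 147.0, 140.0], [589.0, 149.0, 140.0], [590.0, 145.0, 141.0], [589.0, 149.0, 135.0], [593.0, 150.0, 139.0], [589.0, 143.0, 136.0], [591.0, 144.0, 139.0], [590.0, 149.0, 131.0], [593.0, 150.0, 135.0], [588.0, 145.0, 128.0], [592.0, 143.0, 135.0], [592.0, 149.0, 129.0], [593.0, 150.0, 129.0], [592.0, 141.0, 132.0], [592.0, 144.0, 128.0]]
```

```bash
python3 - <<'E'
from h import *
im=load('scene0')['image'][:,:,::-1]; cv2.imwrite('pics/sc_crop.png',cv2.resize(im[150:260,170:350],None,fx=4.4,fy=4.4,interpolation=cv2.INTER_CUBIC))
E
```

```text
(no output)
```

View pics/sc_crop.png

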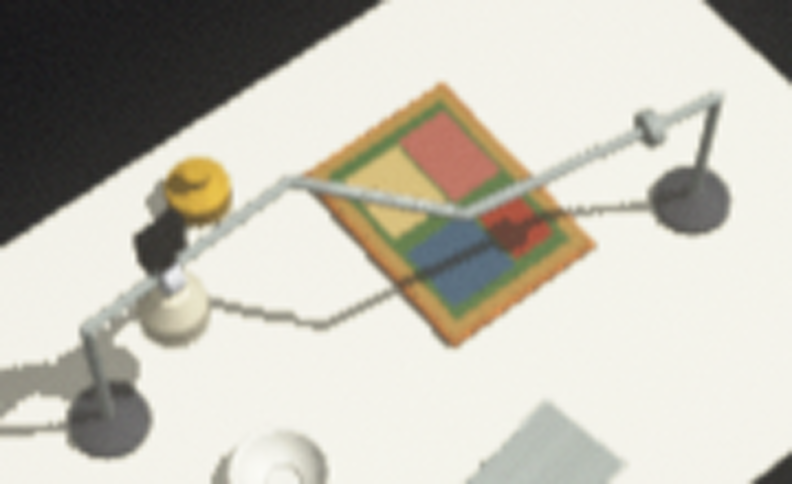

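The fits put corner 1 at about (478,-45) and corner 2 at about (560,22.5). The straights head -3°, 50.6° and 10°, measured from +y towards +x. The stop's middle is near (582,147) and the tab near (482,-137,167). I'll move above the tab and check with the wrist camera.

```bash
python3 -m handwheel '[{"tx":0.0347,"ty":-0.029},{"tx":0.0347,"ty":-0.029},{"tx":0.0347,"ty":-0.029},{"tx":0.0347,"ty":-0.029},{"tx":0.0347,"ty":-0.029},{"tx":0.0347,"ty":-0.029},{"tx":0.0347,"ty":-0.029},{"tx":0.0347,"ty":-0.029}]'; python3 -m handwheel '[{"tx":0.0347,"ty":-0.029},{"tx":0.0347,"ty":-0.029},{"tx":0.0347,"ty":-0.029},{"tx":0.0347,"ty":-0.029},{"rz":-9.4},{"rz":-9.4},{"rz":-9.4},{"rz":-9.4}]';  python3 -m handwheel '[{"rz":-9.4},{"rz":-9.4},{"rz":-9.4},{"rz":-9.4},{},{}]'
```

```text
$[0]: bad value
$[0]: bad value
$[0]: bad value
```

```bash
python3 - <<'E'
from h import *
im=snap('wrist','w1.png'); o=im['obs']; print(o['t'],o['ee_pos'],R.from_rotvec(o['orientation']).as_matrix().round(3),o['qpos'])
z=im['range_z'].astype(float); v,u=np.mgrid[0:384,0:512]
P=pt(im,u.ravel()+0.0,v.ravel()+0.0,z.ravel())
k=(P[2]>155)&(P[2]<190)&(abs(P[0]-482)<40)&(abs(P[1]+137)<40)&(z.ravel()>0)
Q=P[:,k]; print('tab',k.sum(),Q.mean(1).round(1),np.percentile(Q,[1,50,99],axis=1).round(1))
k=(P[2]>180)&(P[2]<190)&(abs(P[0]-482)<40)&(abs(P[1]+137)<40)&(z.ravel()>0)
Q=P[:,k]; print('top',k.sum(),np.percentile(Q,[1,50,99],axis=1).round(1)); 
C=np.cov(Q[:2]); w,V=np.linalg.eigh(C); print('dir',V[:,1],'ext',np.ptp((Q[:2].T@V),axis=0))
m=(P[2]>124)&(P[2]<140)&(z.ravel()>0)&(P[0]>450)&(P[0]<600)
for a,b in [(-118,-55),(-35,15)]:
    k=m&(P[1]>a)&(P[1]<b)
    if k.sum()>20:
        y=P[1][k];x=P[0][k];p=np.polyfit(y,x,1)
        for _ in range(3):
            r=x-np.polyval(p,y); g=abs(r)<5; p=np.polyfit(y[g],x[g],1)
        print(a,k.sum(),p.round(4),np.degrees(np.arctan(p[0])),P[2][k].max(), np.polyval(p,-137))
E
```

```text
0.75 [ 190.55098423 -595.21478724  404.67366288] [[ 0.952  0.305 -0.   ]
 [ 0.305 -0.952  0.   ]
 [ 0.    -0.    -1.   ]] [-1.28001093e+00  4.23084467e-01  1.62992821e+00  4.99027732e-06
  1.08859671e+00 -1.90351447e-02]<stdin>:6: RuntimeWarning: Mean of empty slice.
  ret = um.true_divide(
Traceback (most recent call last):
IndexError: index -1 is out of bounds for axis 0 with size 0
```

View pics/w1.png

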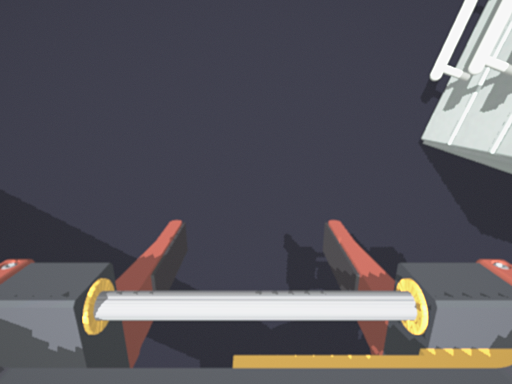

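The arm hasn't moved: all three calls were rejected, and the wrist picture shows only the open fingers. I'll give every key in each row.

```bash
python3 -m handwheel '[{"gripper":0,"tx":0.0347,"ty":-0.029,"tz":0,"rx":0,"ry":0,"rz":0},{"gripper":0,"tx":0.0347,"ty":-0.029,"tz":0,"rx":0,"ry":0,"rz":0},{"gripper":0,"tx":0.0347,"ty":-0.029,"tz":0,"rx":0,"ry":0,"rz":0},{"gripper":0,"tx":0.0347,"ty":-0.029,"tz":0,"rx":0,"ry":0,"rz":0},{"gripper":0,"tx":0.0347,"ty":-0.029,"tz":0,"rx":0,"ry":0,"rz":0},{"gripper":0,"tx":0.0347,"ty":-0.029,"tz":0,"rx":0,"ry":0,"rz":0}]'
```

```text
t: 1.55
ee_pos: [336.4, -364.8, 404.9]
orientation: [3.104, 0.484, 0.001]
ft_force: [-0.7, 0.1, -0.3]
width: 87.9
```

```bash
python3 -m handwheel '[{"gripper":0,"tx":0.0347,"ty":-0.029,"tz":0,"rx":0,"ry":0,"rz":0},{"gripper":0,"tx":0.0347,"ty":-0.029,"tz":0,"rx":0,"ry":0,"rz":0},{"gripper":0,"tx":0.0347,"ty":-0.029,"tz":0,"rx":0,"ry":0,"rz":0},{"gripper":0,"tx":0.0347,"ty":-0.029,"tz":0,"rx":0,"ry":0,"rz":0},{"gripper":0,"tx":0.0347,"ty":-0.029,"tz":0,"rx":0,"ry":0,"rz":0},{"gripper":0,"tx":0.0347,"ty":-0.029,"tz":0,"rx":0,"ry":0,"rz":0}]';python3 -m handwheel '[{"gripper":0,"tx":0,"ty":0,"tz":0,"rx":0,"ry":0,"rz":-9.4},{"gripper":0,"tx":0,"ty":0,"tz":0,"rx":0,"ry":0,"rz":-9.4},{"gripper":0,"tx":0,"ty":0,"tz":0,"rx":0,"ry":0,"rz":-9.4},{"gripper":0,"tx":0,"ty":0,"tz":0,"rx":0,"ry":0,"rz":-9.4},{"gripper":0,"tx":0,"ty":0,"tz":0,"rx":0,"ry":0,"rz":-9.4},{"gripper":0,"tx":0,"ty":0,"tz":0,"rx":0,"ry":0,"rz":-9.4},{"gripper":0,"tx":0,"ty":0,"tz":0,"rx":0,"ry":0,"rz":-9.4},{"gripper":0,"tx":0,"ty":0,"tz":0,"rx":0,"ry":0,"rz":-9.4}]';python3 -m handwheel '[{"gripper":0,"tx":0,"ty":0,"tz":0,"rx":0,"ry":0,"rz":0},{"gripper":0,"tx":0,"ty":0,"tz":0,"rx":0,"ry":0,"rz":0}]'
cat > w.py <<'E'
import sys
from h import *
im=snap('wrist',sys.argv[1]+'.png'); o=im['obs']; M=R.from_rotvec(o['orientation']).as_matrix();print(o['t'],o['ee_pos'].round(1),'hdg',np.degrees(np.arctan2(M[1,0],M[0,0])),'zax',M[:,2].round(4),o['ft_force'],o['qpos'].round(2))
z=im['range_z'].astype(float); v,u=np.mgrid[0:384,0:512]
P=pt(im,u.ravel()+0.0,v.ravel()+0.0,z.ravel())
k=(P[2]>178)&(P[2]<190)&(abs(P[0]-482)<25)&(abs(P[1]+137)<30)&(z.ravel()>0)
Q=P[:,k]
if k.sum()>5:
    print('top',k.sum(),np.percentile(Q,[1,50,99],axis=1).round(1)); 
    C=np.cov(Q[:2]); w,V=np.linalg.eigh(C); print('dir',V[:,1],'ext',np.ptp((Q[:2].T@V),axis=0))
    k2=k; uu=u.ravel()[k];vv=v.ravel()[k];print('px',uu.min(),uu.max(),vv.min(),vv.max())
m=(P[2]>124)&(P[2]<140)&(z.ravel()>0)&(P[0]>450)&(P[0]<620)
for a,b in [(-118,-55),(-35,15),(35,130)]:
    k=m&(P[1]>a)&(P[1]<b)
    if k.sum()>20:
        y=P[1][k];x=P[0][k];p=np.polyfit(y,x,1)
        for _ in range(3):
            r=x-np.polyval(p,y); g=abs(r)<5; p=np.polyfit(y[g],x[g],1)
        print(a,k.sum(),p.round(4),np.degrees(np.arctan(p[0])),np.percentile(P[2][k],95), np.polyval(p,-137))
E
python3 w.py w2
```

```text
t: 2.3
ee_pos: [481.7, -135.5, 405.0]
orientation: [3.104, 0.485, 0.001]
ft_force: [0.4, -0.6, 0.5]
width: 87.9
t: 3.3
ee_pos: [481.0, -136.8, 404.8]
orientation: [2.157, 2.284, 0.0]
ft_force: [-0.3, 0.7, -0.1]
width: 87.8
t: 3.55
ee_pos: [481.1, -136.8, 404.7]
orientation: [2.167, 2.274, 0.0]
ft_force: [-0.8, 0.8, 0.5]
width: 87.7
3.55 [ 481.1 -136.8  404.7] hdg 92.76717302207484 zax [ 1.e-04 -0.e+00 -1.e+00] [-0.75613837  0.83405653  0.4795625 ] [-0.3   0.24  1.9   0.    1.   -0.35]
top 490 [[ 475.5 -152.2  179.1]
 [ 480.6 -136.5  184.3]
 [ 485.8 -122.9  185.8]]
dir [-0.04670533  0.99890871] ext [ 9.50833445 29.94057742]
px 250 262 194 231
-118 637 [-4.880000e-02  4.741478e+02] -2.7963094670183604 135.30729601473638 480.8393235065343
-35 1033 [  1.2231 532.8459] 50.72967756573558 135.37580618132657 365.28756653028273
```

View pics/w2.png

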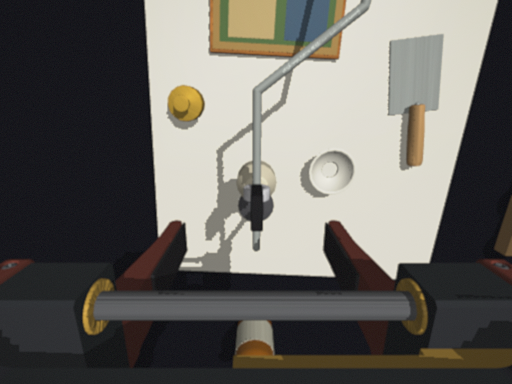

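The wrist picture shows the tab centred between the jaws at about (256,207), with the rod running up to bend 1 at (257,92). Descending and gripping.

```bash
python3 -m handwheel '[{"gripper":0,"tx":0,"ty":0,"tz":0.025,"rx":0,"ry":0,"rz":0},{"gripper":0,"tx":0,"ty":0,"tz":0.025,"rx":0,"ry":0,"rz":0},{"gripper":0,"tx":0,"ty":0,"tz":0.023,"rx":0,"ry":0,"rz":0},{"gripper":0,"tx":0,"ty":0,"tz":0,"rx":0,"ry":0,"rz":0}]'; python3 w.py w3
```

```text
t: 4.1
ee_pos: [480.5, -136.7, 330.4]
orientation: [-2.163, -2.274, 0.002]
ft_force: [0.7, 0.4, 0.1]
width: 87.4
4.1 [ 480.5 -136.7  330.4] hdg 92.86898136039522 zax [-0.0033  0.001  -1.    ] [0.74585104 0.44109982 0.09755808] [-0.3   0.35  1.96  0.    0.84 -0.35]
top 1025 [[ 475.8 -150.9  178.4]
 [ 480.8 -134.9  184.2]
 [ 486.  -122.6  185.7]]
dir [-0.04455057  0.99900713] ext [ 9.8353506  29.14389308]
px 250 269 236 290
-118 1228 [-4.640000e-02  4.745213e+02] -2.6566113662887716 135.38243712708663 480.8780476839186
-35 1571 [  1.234 533.215] 50.9806017810792 135.41103503326252 364.1511998844919
```

View pics/w3.png

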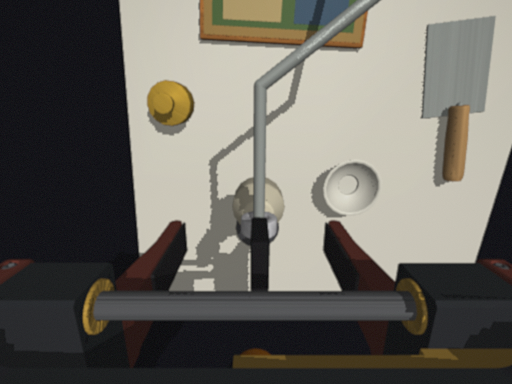

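```bash
python3 -m handwheel '[{"gripper":1,"tx":0,"ty":0,"tz":0,"rx":0,"ry":0,"rz":0},{"gripper":1,"tx":0,"ty":0,"tz":0,"rx":0,"ry":0,"rz":0},{"gripper":1,"tx":0,"ty":0,"tz":0,"rx":0,"ry":0,"rz":0},{"gripper":1,"tx":0,"ty":0,"tz":0,"rx":0,"ry":0,"rz":0},{"gripper":1,"tx":0,"ty":0,"tz":0,"rx":0,"ry":0,"rz":0},{"gripper":1,"tx":0,"ty":0,"tz":0,"rx":0,"ry":0,"rz":0}]'; python3 w.py w4
```

```text
t: 4.9
ee_pos: [481.0, -136.8, 331.7]
orientation: [-2.164, -2.278, -0.0]
ft_force: [-0.8, 0.8, -0.4]
width: 30.9
4.9 [ 481.  -136.8  331.7] hdg 92.94958939661542 zax [-0.  0. -1.] [-0.82085822  0.76345884 -0.37907837] [-0.3   0.35  1.96  0.    0.84 -0.35]
top 1600 [[ 457.8 -151.9  178.3]
 [ 481.2 -131.5  184.3]
 [ 503.8 -122.7  189.7]]
dir [-0.97879936 -0.2048214 ] ext [30.81648686 47.46302914]
px 211 307 235 290
-118 1176 [-3.710000e-02  4.754255e+02] -2.127413833039196 135.2161498418514 480.5146832092831
-35 1551 [  1.2292 533.1475] 50.87050495754795 135.39454329844904 364.7461965406892
```

View pics/w4.png

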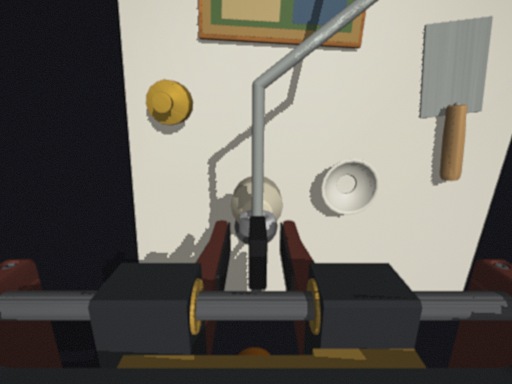

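The jaws close evenly around the tab: the inner edges are at 230 and 281, with the tab at 257. I'll centre it by 0.8 mm and close fully.

```bash
python3 -m handwheel '[{"gripper":1,"tx":0,"ty":0.0008,"tz":0,"rx":0,"ry":0,"rz":0},{"gripper":1,"tx":0,"ty":0,"tz":0,"rx":0,"ry":0,"rz":0},{"gripper":1,"tx":0,"ty":0,"tz":0,"rx":0,"ry":0,"rz":0},{"gripper":1,"tx":0,"ty":0,"tz":0,"rx":0,"ry":0,"rz":0},{"gripper":1,"tx":0,"ty":0,"tz":0,"rx":0,"ry":0,"rz":0}]'; python3 w.py w5
cat > plan.py <<'E'
# optimise ring pose along rail (coordinates: s path of ring)
import numpy as np
from scipy.optimize import minimize
E

```

```text
t: 5.58
ee_pos: [481.9, -136.8, 331.7]
orientation: [2.163, 2.278, 0.0]
ft_force: [1.6, -0.3, -0.6]
width: 9.9
5.575 [ 481.9 -136.8  331.7] hdg 92.94982484085563 zax [ 3.e-04 -1.e-04 -1.e+00] [ 1.61236768 -0.26994918 -0.55004851] [-0.3   0.35  1.96  0.    0.84 -0.35]
top 1506 [[ 465.9 -152.   178.4]
 [ 480.4 -129.4  184.3]
 [ 494.2 -122.8  189.6]]
dir [-0.05628222  0.9984149 ] ext [31.12353908 30.82200384]
px 223 286 235 290
-118 1202 [-4.420000e-02  4.748156e+02] -2.5326747263853595 135.26806028971816 480.87541142926267
-35 1552 [  1.2301 533.2838] 50.891594506202566 135.38544082516736 364.75585521769983
```

View pics/w5.png

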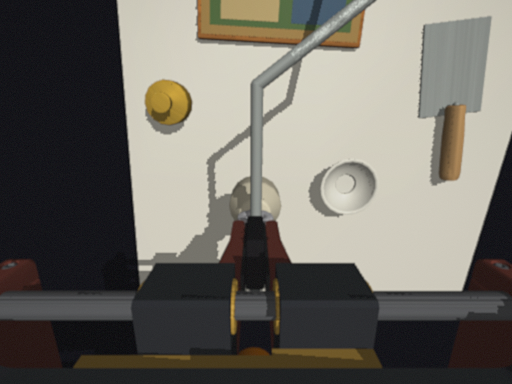

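The tab is held (width 9.9). Next I'll lift 3 mm and work out clearance-optimal ring poses around the bends.

```bash
python3 -m handwheel '[{"gripper":1,"tx":0,"ty":0,"tz":-0.0015,"rx":0,"ry":0,"rz":0},{"gripper":1,"tx":0,"ty":0,"tz":-0.0015,"rx":0,"ry":0,"rz":0},{"gripper":1,"tx":0,"ty":0,"tz":0,"rx":0,"ry":0,"rz":0},{"gripper":1,"tx":0,"ty":0,"tz":0,"rx":0,"ry":0,"rz":0}]'
cat > plan.py <<'E'
import numpy as np, sys
def clear(A,t):  # planar: straight along +y to 0, then turning right by A; ring at progress s, yaw t(right+)
    pass
def best(A,s):
    A=np.radians(A)
    l=np.linspace(-25,25,1001)
    pts=np.where(l[:,None]<0,np.c_[0*l,l],np.c_[l*np.sin(A),l*np.cos(A)])
    c=np.array([0,s]) if s<0 else s*np.array([np.sin(A),np.cos(A)])
    b=None
    for t in np.radians(np.arange(0,np.degrees(A)+.1,.5)):
        ax=np.array([np.sin(t),np.cos(t)]);rt=np.array([np.cos(t),-np.sin(t)])
        # sample rod discs r=4 ; clip along axis +-6
        q=(pts-c)@np.c_[ax,rt]
        d=abs(q[:,0])-6; k=d<4
        h=np.where(d<0,4,np.sqrt(np.clip(16-d**2,0,None)))
        hi=(q[k,1]+h[k]).max();lo=(q[k,1]-h[k]).min()
        cl=7-(hi-lo)/2
        if b is None or cl>b[0]: b=(cl,np.degrees(t),c+rt*(hi+lo)/2)
    return b
for A in map(float,sys.argv[1:]):
    for s in [-14,-12,-10,-8,-6,-4,-2,0,2,4,6,8,10,12,14]:
        b=best(A,s); print(A,s,'clear %.2f yaw %.1f c'%b[:2],b[2].round(2))
E
python3 plan.py 53.6 40.7; python3 -c "
from h import *;print(ctrl.get_obs()['ft_force'],ctrl.get_obs()['moment'],ctrl.get_obs()['ee_pos'])"
```

```text
t: 6.12
ee_pos: [481.8, -136.8, 334.6]
orientation: [-2.163, -2.278, 0.0]
ft_force: [-0.2, 0.1, -2.6]
width: 9.8
53.6 -14 clear 3.00 yaw 0.0 c [  0. -14.]
53.6 -12 clear 3.00 yaw 0.0 c [  0. -12.]
53.6 -10 clear 3.00 yaw 0.0 c [  0. -10.]
53.6 -8 clear 2.99 yaw 0.0 c [ 0.01 -8.  ]
53.6 -6 clear 2.11 yaw 8.0 c [ 0.05 -6.01]
53.6 -4 clear 1.59 yaw 15.0 c [ 0.36 -4.1 ]
53.6 -2 clear 1.30 yaw 21.0 c [ 0.91 -2.35]
53.6 0 clear 1.23 yaw 27.0 c [ 1.58 -0.81]
53.6 2 clear 1.31 yaw 32.5 c [2.43 0.67]
53.6 4 clear 1.59 yaw 38.5 c [3.5  2.15]
53.6 6 clear 2.12 yaw 45.5 c [4.86 3.53]
53.6 8 clear 2.99 yaw 53.5 c [6.44 4.75]
53.6 10 clear 2.99 yaw 53.5 c [8.05 5.93]
53.6 12 clear 2.99 yaw 53.5 c [9.66 7.12]
53.6 14 clear 2.99 yaw 53.5 c [11.27  8.31]
40.7 -14 clear 3.00 yaw 0.0 c [  0. -14.]
40.7 -12 clear 3.00 yaw 0.0 c [  0. -12.]
40.7 -10 clear 3.00 yaw 0.0 c [  0. -10.]
40.7 -8 clear 3.00 yaw 0.0 c [ 0. -8.]
40.7 -6 clear 2.51 yaw 4.5 c [ 0.01 -6.  ]
40.7 -4 clear 2.06 yaw 10.0 c [ 0.24 -4.04]
40.7 -2 clear 1.83 yaw 15.5 c [ 0.62 -2.17]
40.7 0 clear 1.74 yaw 20.5 c [ 1.18 -0.44]
40.7 2 clear 1.81 yaw 25.5 c [1.9  1.23]
40.7 4 clear 2.07 yaw 30.5 c [2.8  2.92]
40.7 6 clear 2.51 yaw 36.5 c [3.96 4.52]
40.7 8 clear 2.98 yaw 40.5 c [5.22 6.07]
40.7 10 clear 2.98 yaw 40.5 c [6.52 7.58]
40.7 12 clear 2.98 yaw 40.5 c [7.83 9.1 ]
40.7 14 clear 2.98 yaw 40.5 c [ 9.13 10.61]
[-0.19259237  0.06200209 -2.58416894] [-0.05611142 -0.06849582 -0.01337338] [ 481.75134378 -136.78868636  334.6309527 ]
```

```bash
python3 -m handwheel '[{"gripper":1,"tx":0,"ty":0.0004,"tz":0,"rx":0,"ry":0,"rz":0.25},{"gripper":1,"tx":0.01,"ty":0,"tz":0,"rx":0,"ry":0,"rz":0},{"gripper":1,"tx":0.01,"ty":0,"tz":0,"rx":0,"ry":0,"rz":0},{"gripper":1,"tx":0.01,"ty":0,"tz":0,"rx":0,"ry":0,"rz":0},{"gripper":1,"tx":0.01,"ty":0,"tz":0,"rx":0,"ry":0,"rz":0},{"gripper":1,"tx":0.01,"ty":0,"tz":0,"rx":0,"ry":0,"rz":0},{"gripper":1,"tx":0.01,"ty":0,"tz":0,"rx":0,"ry":0,"rz":0},{"gripper":1,"tx":0,"ty":0,"tz":0,"rx":0,"ry":0,"rz":0}]'; python3 -m handwheel '[{"gripper":1,"tx":0,"ty":0,"tz":0,"rx":0,"ry":0,"rz":0}]'; 
cat > w2.py <<'E'
import sys
from h import *
im=snap('wrist',sys.argv[1]+'.png'); o=im['obs']; M=R.from_rotvec(o['orientation']).as_matrix();print(o['t'],o['ee_pos'].round(1),'hdg',np.degrees(np.arctan2(M[1,0],M[0,0])).round(2),o['ft_force'].round(1),o['moment'].round(2))
z=im['range_z'].astype(float); v,u=np.mgrid[0:384,0:512]
P=pt(im,u.ravel()+0.0,v.ravel()+0.0,z.ravel())
Tp=M.T@(P-o['ee_pos'][:,None])
k=(P[2]>178)&(abs(Tp[1])<20)&(abs(Tp[0])<25)&(Tp[0]>5)&(z.ravel()>0)&(P[2]<195)
Q=Tp[:,k]; print('tab/fingers tool y range',np.percentile(Q[1],[1,50,99]).round(2),'x max',Q[0].max().round(1))
m=(P[2]>124)&(P[2]<140)&(z.ravel()>0)
SEG={1:((478.1,-45.6),92.7,-110,-8),2:((478.1,-45.6),39.3,8,96),3:((560.1,22.3),80,10,110)}
L={}
for i,(c,h,a,b) in SEG.items():
    d=np.array([np.cos(np.radians(h)),np.sin(np.radians(h))]);n=np.array([d[1],-d[0]])
    q=P[:2]-np.array(c)[:,None]; s=d@q; e=n@q
    ring=np.hypot(*(P[:2]-o['ee_pos'][:2,None]))<27
    k=m&(s>a)&(s<b)&(abs(e)<9)&~ring
    if k.sum()<60: continue
    p=np.polyfit(s[k],e[k],1)
    for _ in range(3):
        g=abs(e[k]-np.polyval(p,s[k]))<5; p=np.polyfit(s[k][g],e[k][g],1)
    print('seg',i,k.sum(),'s range',s[k].min().round(),s[k].max().round(),'ang dev(right+)',np.degrees(np.arctan(p[0])).round(2),'off at start/end',p[1].round(2),np.polyval(p,b).round(2),'at ring',np.polyval(p,d@(o['ee_pos'][:2]-c)).round(2), 'ring e',(n@(o['ee_pos'][:2]-c)).round(2),'ring s',(d@(o['ee_pos'][:2]-c)).round(2))
    L[i]=(np.array(c)+n*p[1],d+n*p[0])
for i in (1,2):
    if i in L and i+1 in L:
        a=np.linalg.solve(np.c_[L[i][1],-L[i+1][1]],L[i+1][0]-L[i][0]); X=L[i][0]+a[0]*L[i][1]
        print('corner',i,X.round(1),'in tool',(M.T@np.r_[X-o['ee_pos'][:2],0])[:2].round(2))
E
python3 w2.py w6
```

```text
t: 7.12
ee_pos: [479.4, -76.1, 334.7]
orientation: [-2.167, -2.274, 0.0]
ft_force: [0.4, -0.1, -2.7]
width: 9.9
t: 7.25
ee_pos: [479.5, -76.9, 334.7]
orientation: [2.168, 2.273, 0.0]
ft_force: [-0.1, 0.5, -1.8]
width: 10.0
7.25 [479.5 -76.9 334.7] hdg 92.71 [-0.1  0.5 -1.8] [-0.04 -0.12 -0.02]
tab/fingers tool y range [-16.31  -1.75  13.37] x max 14.8
seg 2 1764 s range 8.0 96.0 ang dev(right+) -0.13 off at start/end -1.37 -1.59 at ring -1.33 ring e 25.07 ring s -18.73
seg 3 912 s range 10.0 43.0 ang dev(right+) 0.35 off at start/end -2.42 -1.74 at ring -3.11 ring e -62.17 ring s -111.65
corner 2 [557.5  21.5] in tool [94.52 82.57]
```

View pics/w6.png

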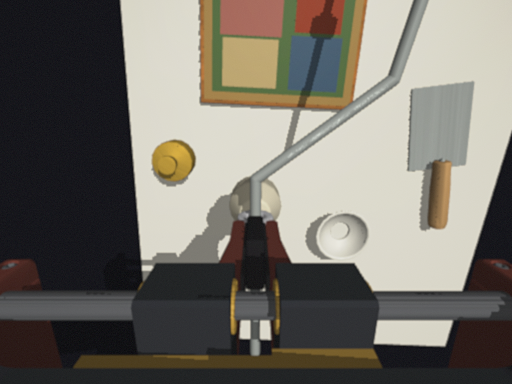

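The wrist picture shows bend 1 at (256,180) and bend 2 at (393,80), matching the fit to about 1 mm once the camera's lateral bias of 1.5 mm is removed. I'll work out the rows around bend 1.

```bash
cat > rows.py <<'E'
import sys
from h import *
def best(A,s,sg):
    A=np.radians(A); l=np.linspace(-25,25,1001)
    pts=np.where(l[:,None]<0,np.c_[0*l,l],np.c_[l*np.sin(A),l*np.cos(A)])
    c=np.array([0,s]) if s<0 else s*np.array([np.sin(A),np.cos(A)]); b=None
    for t in np.radians(np.arange(0,np.degrees(A)+.1,.5)):
        ax=np.array([np.sin(t),np.cos(t)]);rt=np.array([np.cos(t),-np.sin(t)])
        q=(pts-c)@np.c_[ax,rt]; d=abs(q[:,0])-6; k=d<4
        h=np.where(d<0,4,np.sqrt(np.clip(16-d**2,0,None)))
        hi=(q[k,1]+h[k]).max();lo=(q[k,1]-h[k]).min(); cl=7-(hi-lo)/2
        if b is None or cl>b[0]+1e-6: b=(cl,np.degrees(t),c+rt*(hi+lo)/2)
    return b
def target(corner,h1,h2,s):
    A=h1-h2; sg=np.sign(A); _,t,c=best(abs(A),s,sg)
    d=np.array([np.cos(np.radians(h1)),np.sin(np.radians(h1))]);n=np.array([d[1],-d[0]])
    return np.array(corner)+d*c[1]+n*sg*c[0], h1-sg*t
def rows(cx,cy,h1,h2,ss):
    o=ctrl.get_obs();M=R.from_rotvec(o['orientation']).as_matrix()
    p=o['ee_pos'][:2];h=np.degrees(np.arctan2(M[1,0],M[0,0])); print('now',o['ee_pos'].round(2),round(h,2),o['ft_force'].round(1),o['moment'].round(2))
    for s in ss:
        P,H=target((cx,cy),h1,h2,s); D=P-p; a=np.radians(h)
        print(s,P.round(1),round(H,1),'tx %.4f ty %.4f rz %.1f'%((D@[np.cos(a),np.sin(a)])/1e3,(D@[np.sin(a),-np.cos(a)])/1e3,h-H)); p,h=P,H
if __name__=='__main__':
    a=list(map(float,sys.argv[1:])); rows(*a[:4],a[4:])
E
python3 rows.py 478.2 -45.2 92.7 39.4 -20 -14 -9 -8 -6 -4 -2 0 2 4 6 8 10
```

```text
now [479.48 -76.99 334.7 ] 92.69 [ 0.2  0.5 -1.4] [-0.03 -0.14  0.01]
-20.0 [479.1 -65.2] 92.7 tx 0.0118 ty 0.0002 rz -0.0
-14.0 [478.9 -59.2] 92.7 tx 0.0060 ty -0.0000 rz 0.0
-9.0 [478.6 -54.2] 92.7 tx 0.0050 ty -0.0000 rz 0.0
-8.0 [478.6 -53.2] 92.7 tx 0.0010 ty 0.0000 rz 0.0
-6.0 [478.5 -51.2] 84.7 tx 0.0020 ty 0.0000 rz 8.0
-4.0 [478.7 -49.3] 77.7 tx 0.0019 ty 0.0000 rz 7.0
-2.0 [479.2 -47.5] 71.7 tx 0.0018 ty 0.0001 rz 6.0
0.0 [479.8 -45.9] 66.2 tx 0.0017 ty 0.0001 rz 5.5
2.0 [480.6 -44.4] 60.7 tx 0.0017 ty 0.0001 rz 5.5
4.0 [481.6 -42.9] 54.2 tx 0.0018 ty 0.0002 rz 6.5
6.0 [482.9 -41.4] 47.2 tx 0.0019 ty 0.0002 rz 7.0
8.0 [484.4 -40.1] 39.7 tx 0.0020 ty 0.0002 rz 7.5
10.0 [485.9 -38.9] 39.7 tx 0.0020 ty 0.0000 rz 0.0
```

```bash
python3 -m handwheel '[{"gripper":1,"tx":0.008,"ty":0.0002,"tz":0,"rx":0,"ry":0,"rz":0},{"gripper":1,"tx":0.008,"ty":0,"tz":0,"rx":0,"ry":0,"rz":0},{"gripper":1,"tx":0.0075,"ty":0,"tz":0,"rx":0,"ry":0,"rz":0},{"gripper":1,"tx":0,"ty":0,"tz":0,"rx":0,"ry":0,"rz":0},{"gripper":1,"tx":0.001,"ty":0,"tz":0,"rx":0,"ry":0,"rz":4},{"gripper":1,"tx":0.001,"ty":0,"tz":0,"rx":0,"ry":0,"rz":4},{"gripper":1,"tx":0,"ty":0,"tz":0,"rx":0,"ry":0,"rz":0}]'; python3 w2.py w7; python3 rows.py 478.2 -45.2 92.7 39.4 -6 -4 -2
```

```text
t: 8.18
ee_pos: [478.5, -51.3, 334.7]
orientation: [2.321, 2.117, -0.0]
ft_force: [-0.0, 0.6, -2.2]
width: 9.8
8.175 [478.5 -51.3 334.7] hdg 84.75 [-0.   0.6 -2.2] [-0.06 -0.09  0.04]
tab/fingers tool y range [-16.18  -1.66  13.37] x max 14.3
seg 1 84 s range -110.0 -59.0 ang dev(right+) 2.55 off at start/end 0.55 0.19 at ring 0.29 ring e 0.14 ring s -5.76
seg 2 1379 s range 22.0 96.0 ang dev(right+) -0.08 off at start/end -1.72 -1.85 at ring -1.72 ring e 4.71 ring s -3.32
seg 3 1246 s range 10.0 56.0 ang dev(right+) 0.25 off at start/end -2.39 -1.91 at ring -2.77 ring e -67.56 ring s -86.69
corner 1 [478.6 -42.9] in tool [ 8.39 -0.65]
corner 2 [557.6  21.9] in tool [80.15 72.04]
now [478.51 -51.4  334.68] 84.79 [-0.5 -0.5 -2.6] [-0.02 -0.06  0.  ]
-6.0 [478.5 -51.2] 84.7 tx 0.0002 ty -0.0000 rz 0.1
-4.0 [478.7 -49.3] 77.7 tx 0.0019 ty 0.0000 rz 7.0
-2.0 [479.2 -47.5] 71.7 tx 0.0018 ty 0.0001 rz 6.0
```

View pics/w7.png

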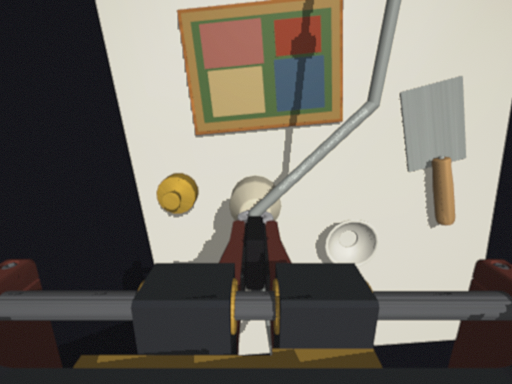

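No contact force so far. I'll continue through bend 1 with a slightly later corner, at y of about -44.9.

```bash
python3 -m handwheel '[{"gripper":1,"tx":0.0011,"ty":0,"tz":0,"rx":0,"ry":0,"rz":3},{"gripper":1,"tx":0.0011,"ty":0,"tz":0,"rx":0,"ry":0,"rz":3.5},{"gripper":1,"tx":0,"ty":0,"tz":0,"rx":0,"ry":0,"rz":0}]'; python3 -m handwheel '[{"gripper":1,"tx":0.001,"ty":0.0001,"tz":0,"rx":0,"ry":0,"rz":3},{"gripper":1,"tx":0.001,"ty":0,"tz":0,"rx":0,"ry":0,"rz":3},{"gripper":1,"tx":0,"ty":0,"tz":0,"rx":0,"ry":0,"rz":0}]';  python3 rows.py 478.15 -44.9 92.7 39.4 -2 0 2 4 6 8
```

```text
t: 8.6
ee_pos: [478.8, -49.2, 334.7]
orientation: [2.436, 1.983, -0.0]
ft_force: [0.2, -0.3, -1.6]
width: 9.4
t: 8.98
ee_pos: [479.3, -47.3, 334.7]
orientation: [-2.536, -1.854, 0.0]
ft_force: [0.6, -0.5, -2.6]
width: 10.2
now [479.3  -47.3  334.66] 72.33 [ 0.6 -0.5 -2.6] [-0.02 -0.08 -0.04]
-2.0 [479.2 -47.2] 71.7 tx 0.0001 ty -0.0002 rz 0.6
0.0 [479.8 -45.6] 66.2 tx 0.0017 ty 0.0001 rz 5.5
2.0 [480.5 -44.1] 60.7 tx 0.0017 ty 0.0001 rz 5.5
4.0 [481.6 -42.6] 54.2 tx 0.0018 ty 0.0002 rz 6.5
6.0 [482.8 -41.1] 47.2 tx 0.0019 ty 0.0002 rz 7.0
8.0 [484.3 -39.8] 39.7 tx 0.0020 ty 0.0002 rz 7.5
```

```bash
python3 -m handwheel '[{"gripper":1,"tx":0.0009,"ty":0,"tz":0,"rx":0,"ry":0,"rz":3},{"gripper":1,"tx":0.0009,"ty":0,"tz":0,"rx":0,"ry":0,"rz":3},{"gripper":1,"tx":0,"ty":0,"tz":0,"rx":0,"ry":0,"rz":0}]'; python3 -m handwheel '[{"gripper":1,"tx":0.0009,"ty":0.0001,"tz":0,"rx":0,"ry":0,"rz":3},{"gripper":1,"tx":0.0009,"ty":0,"tz":0,"rx":0,"ry":0,"rz":2.5},{"gripper":1,"tx":0,"ty":0,"tz":0,"rx":0,"ry":0,"rz":0}]';  python3 rows.py 478.15 -44.9 92.7 39.4 2 4 6 8
```

```text
t: 9.35
ee_pos: [479.9, -45.6, 334.7]
orientation: [2.63, 1.719, -0.0]
ft_force: [0.4, 0.0, -3.1]
width: 9.7
t: 9.72
ee_pos: [480.8, -44.0, 334.7]
orientation: [2.709, 1.591, -0.0]
ft_force: [0.1, -0.3, -2.1]
width: 10.4
now [480.76 -43.99 334.69] 60.84 [ 0.1 -0.3 -2.1] [-0.04 -0.03  0.04]
2.0 [480.5 -44.1] 60.7 tx -0.0002 ty -0.0001 rz 0.1
4.0 [481.6 -42.6] 54.2 tx 0.0018 ty 0.0002 rz 6.5
6.0 [482.8 -41.1] 47.2 tx 0.0019 ty 0.0002 rz 7.0
8.0 [484.3 -39.8] 39.7 tx 0.0020 ty 0.0002 rz 7.5
```

No contact. Finishing bend 1.

```bash
python3 -m handwheel '[{"gripper":1,"tx":0.0008,"ty":0,"tz":0,"rx":0,"ry":0,"rz":3.3},{"gripper":1,"tx":0.0009,"ty":0,"tz":0,"rx":0,"ry":0,"rz":3.3},{"gripper":1,"tx":0,"ty":0,"tz":0,"rx":0,"ry":0,"rz":0}]'; python3 -m handwheel '[{"gripper":1,"tx":0.001,"ty":0.0001,"tz":0,"rx":0,"ry":0,"rz":3.5},{"gripper":1,"tx":0.0009,"ty":0.0001,"tz":0,"rx":0,"ry":0,"rz":3.5},{"gripper":1,"tx":0.001,"ty":0.0001,"tz":0,"rx":0,"ry":0,"rz":3.8},{"gripper":1,"tx":0.001,"ty":0.0001,"tz":0,"rx":0,"ry":0,"rz":3.8},{"gripper":1,"tx":0,"ty":0,"tz":0,"rx":0,"ry":0,"rz":0}]';  python3 w2.py w8
```

```text
t: 10.1
ee_pos: [481.6, -42.6, 334.7]
orientation: [-2.796, -1.432, 0.0]
ft_force: [0.5, -0.5, -2.0]
width: 9.7
t: 10.72
ee_pos: [484.5, -39.9, 334.7]
orientation: [2.955, 1.066, -0.0]
ft_force: [0.3, -0.2, -1.0]
width: 10.5
10.725 [484.5 -39.9 334.7] hdg 39.66 [ 0.3 -0.2 -1. ] [-0.06 -0.03  0.02]
tab/fingers tool y range [-15.28  -0.27  14.3 ] x max 13.8
seg 1 130 s range -45.0 -24.0 ang dev(right+) 0.37 off at start/end 1.37 1.32 at ring 1.41 ring e 6.66 ring s 5.42
seg 2 1147 s range 35.0 96.0 ang dev(right+) 0.02 off at start/end -1.24 -1.2 at ring -1.23 ring e -0.38 ring s 8.58
seg 3 1072 s range 10.0 54.0 ang dev(right+) -0.71 off at start/end -1.11 -2.48 at ring -0.18 ring e -63.65 ring s -74.36
corner 1 [479.4 -43. ] in tool [-5.93 -0.89]
corner 2 [558.9  22.1] in tool [96.87 -0.21]
```

View pics/w8.png

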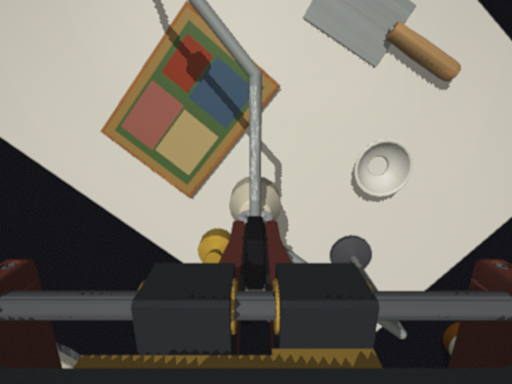

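Around bend 1 without contact. The wrist picture shows the middle straight centred at (256,150) and bend 2 at (258,75), about 97 mm ahead. Sliding along the middle straight.

```bash
python3 -m handwheel '[{"gripper":1,"tx":0.005,"ty":0,"tz":0,"rx":0,"ry":0,"rz":0.3},{"gripper":1,"tx":0.01,"ty":0,"tz":0,"rx":0,"ry":0,"rz":0},{"gripper":1,"tx":0.01,"ty":0,"tz":0,"rx":0,"ry":0,"rz":0},{"gripper":1,"tx":0.01,"ty":0,"tz":0,"rx":0,"ry":0,"rz":0},{"gripper":1,"tx":0.01,"ty":0,"tz":0,"rx":0,"ry":0,"rz":0},{"gripper":1,"tx":0.01,"ty":0,"tz":0,"rx":0,"ry":0,"rz":0},{"gripper":1,"tx":0.01,"ty":0,"tz":0,"rx":0,"ry":0,"rz":0},{"gripper":1,"tx":0,"ty":0,"tz":0,"rx":0,"ry":0,"rz":0}]'; python3 -m handwheel '[{"gripper":1,"tx":0,"ty":0,"tz":0,"rx":0,"ry":0,"rz":0}]';  python3 w2.py w9
```

```text
t: 11.78
ee_pos: [535.4, 1.7, 334.7]
orientation: [2.959, 1.055, 0.001]
ft_force: [-0.4, 0.1, -2.7]
width: 9.9
t: 11.9
ee_pos: [534.7, 1.2, 334.6]
orientation: [-2.959, -1.054, 0.001]
ft_force: [0.3, -1.2, -1.9]
width: 9.6
11.9 [534.7   1.2 334.6] hdg 39.21 [ 0.3 -1.2 -1.9] [-0.05  0.02  0.08]
tab/fingers tool y range [-15.23  -0.26  14.31] x max 13.6
seg 3 2159 s range 10.0 110.0 ang dev(right+) 0.29 off at start/end -0.91 -0.36 at ring -1.04 ring e -21.4 ring s -25.17
```

View pics/w9.png

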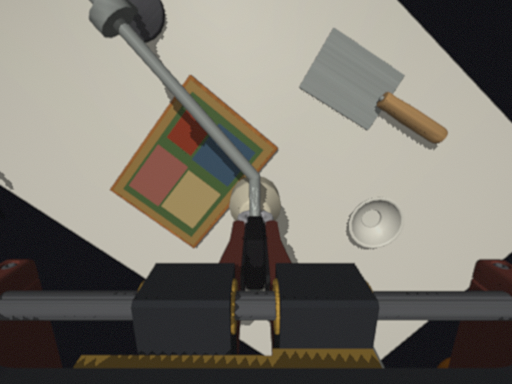

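The wrist picture shows bend 2 at (256,178), about 32 mm ahead, and the collar at (115,18).

```bash
 python3 rows.py 559.6 21.8 39.3 79.8 -14 -8 -6 -4 -2 0 2 4 6 8
```

```text
now [534.57   1.14 334.56] 39.2 [-0.4  0.2 -1.7] [-0.05 -0.01 -0.04]
-14.0 [548.8  12.9] 39.3 tx 0.0185 ty -0.0002 rz -0.1
-8.0 [553.4  16.7] 39.3 tx 0.0060 ty 0.0000 rz 0.0
-6.0 [555.  18.] 43.8 tx 0.0020 ty -0.0000 rz -4.5
-4.0 [556.3  19.4] 49.3 tx 0.0020 ty -0.0001 rz -5.5
-2.0 [557.5  20.9] 54.8 tx 0.0019 ty -0.0001 rz -5.5
0.0 [558.5  22.4] 59.3 tx 0.0018 ty -0.0001 rz -4.5
2.0 [559.4  24. ] 64.3 tx 0.0018 ty -0.0001 rz -5.0
4.0 [560.1  25.8] 69.8 tx 0.0019 ty -0.0001 rz -5.5
6.0 [560.7  27.7] 75.3 tx 0.0020 ty -0.0001 rz -5.5
8.0 [561.   29.7] 79.8 tx 0.0020 ty -0.0001 rz -4.5
```

```bash
python3 -m handwheel '[{"gripper":1,"tx":0.008,"ty":-0.0002,"tz":0,"rx":0,"ry":0,"rz":0},{"gripper":1,"tx":0.008,"ty":0,"tz":0,"rx":0,"ry":0,"rz":0},{"gripper":1,"tx":0.008,"ty":0,"tz":0,"rx":0,"ry":0,"rz":0},{"gripper":1,"tx":0,"ty":0,"tz":0,"rx":0,"ry":0,"rz":0},{"gripper":1,"tx":0.001,"ty":0,"tz":0,"rx":0,"ry":0,"rz":-2.3},{"gripper":1,"tx":0.001,"ty":0,"tz":0,"rx":0,"ry":0,"rz":-2.3},{"gripper":1,"tx":0,"ty":0,"tz":0,"rx":0,"ry":0,"rz":0}]'; python3 w2.py w10; python3 rows.py 559.6 21.8 39.3 79.8 -6 -4 -2
```

```text
t: 12.82
ee_pos: [554.8, 17.9, 334.6]
orientation: [-2.915, -1.171, 0.0]
ft_force: [-0.5, -0.3, -3.1]
width: 9.6
12.825 [554.8  17.9 334.6] hdg 43.78 [-0.5 -0.3 -3.1] [-0.01 -0.05 -0.01]
tab/fingers tool y range [-15.31  -0.88  14.17] x max 13.8
seg 1 205 s range -28.0 -8.0 ang dev(right+) 3.06 off at start/end 1.05 0.62 at ring 4.24 ring e 79.59 ring s 59.79
seg 2 71 s range 8.0 44.0 ang dev(right+) -4.29 off at start/end -0.28 -7.48 at ring -7.75 ring e -0.55 ring s 99.54
seg 3 1758 s range 21.0 110.0 ang dev(right+) 0.26 off at start/end -0.69 -0.2 at ring -0.71 ring e -4.47 ring s -5.28
corner 1 [479.2 -44.2] in tool [-97.55  -7.51]
corner 2 [561.6  34.2] in tool [16.22 -7.12]
now [554.76  17.85 334.63] 43.76 [-0.1 -0.3 -1.7] [ 0.06 -0.08 -0.03]
-6.0 [555.  18.] 43.8 tx 0.0002 ty 0.0000 rz -0.0
-4.0 [556.3  19.4] 49.3 tx 0.0020 ty -0.0001 rz -5.5
-2.0 [557.5  20.9] 54.8 tx 0.0019 ty -0.0001 rz -5.5
```

View pics/w10.png

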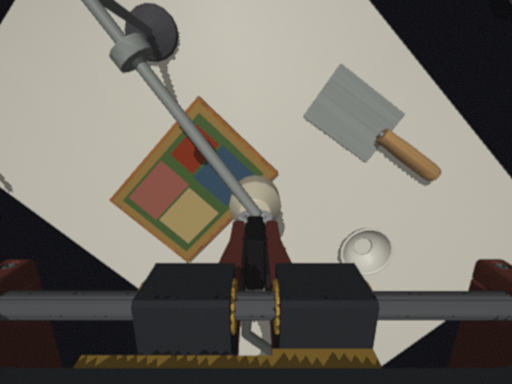

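The seg 3 fit agrees to about 0.2 mm and there's no contact. Going through bend 2.

```bash
python3 -m handwheel '[{"gripper":1,"tx":0.0011,"ty":0,"tz":0,"rx":0,"ry":0,"rz":-2.7},{"gripper":1,"tx":0.0011,"ty":0,"tz":0,"rx":0,"ry":0,"rz":-2.7},{"gripper":1,"tx":0,"ty":0,"tz":0,"rx":0,"ry":0,"rz":0}]'; python3 -m handwheel '[{"gripper":1,"tx":0.001,"ty":0,"tz":0,"rx":0,"ry":0,"rz":-2.7},{"gripper":1,"tx":0.001,"ty":-0.0001,"tz":0,"rx":0,"ry":0,"rz":-2.7},{"gripper":1,"tx":0,"ty":0,"tz":0,"rx":0,"ry":0,"rz":0}]'; python3 -m handwheel '[{"gripper":1,"tx":0.0009,"ty":0,"tz":0,"rx":0,"ry":0,"rz":-2.4},{"gripper":1,"tx":0.0009,"ty":-0.0001,"tz":0,"rx":0,"ry":0,"rz":-2.4},{"gripper":1,"tx":0,"ty":0,"tz":0,"rx":0,"ry":0,"rz":0}]'; python3 rows.py 559.7 21.9 39.3 79.8 0 2 4 6 8
```

```text
t: 13.25
ee_pos: [556.3, 19.4, 334.7]
orientation: [-2.857, -1.306, 0.0]
ft_force: [1.1, -0.1, -2.6]
width: 9.6
t: 13.62
ee_pos: [557.5, 21.0, 334.7]
orientation: [-2.793, -1.439, 0.0]
ft_force: [-0.2, 0.0, -2.8]
width: 9.6
t: 14.0
ee_pos: [558.5, 22.5, 334.7]
orientation: [-2.73, -1.554, 0.0]
ft_force: [-1.0, -0.2, -2.6]
width: 10.0
now [558.47  22.54 334.67] 59.29 [-1.  -0.2 -2.6] [-0.04  0.01  0.01]
0.0 [558.6  22.5] 59.3 tx 0.0001 ty 0.0001 rz -0.0
2.0 [559.5  24.1] 64.3 tx 0.0018 ty -0.0001 rz -5.0
4.0 [560.2  25.9] 69.8 tx 0.0019 ty -0.0001 rz -5.5
6.0 [560.8  27.8] 75.3 tx 0.0020 ty -0.0001 rz -5.5
8.0 [561.1  29.8] 79.8 tx 0.0020 ty -0.0001 rz -4.5
```

```bash
python3 -m handwheel '[{"gripper":1,"tx":0.001,"ty":0,"tz":0,"rx":0,"ry":0,"rz":-2.5},{"gripper":1,"tx":0.0009,"ty":0,"tz":0,"rx":0,"ry":0,"rz":-2.5},{"gripper":1,"tx":0,"ty":0,"tz":0,"rx":0,"ry":0,"rz":0}]'; python3 -m handwheel '[{"gripper":1,"tx":0.001,"ty":0,"tz":0,"rx":0,"ry":0,"rz":-2.7},{"gripper":1,"tx":0.001,"ty":-0.0001,"tz":0,"rx":0,"ry":0,"rz":-2.7},{"gripper":1,"tx":0,"ty":0,"tz":0,"rx":0,"ry":0,"rz":0}]'; python3 -m handwheel '[{"gripper":1,"tx":0.001,"ty":0,"tz":0,"rx":0,"ry":0,"rz":-2.6},{"gripper":1,"tx":0.001,"ty":-0.0001,"tz":0,"rx":0,"ry":0,"rz":-2.6},{"gripper":1,"tx":0.001,"ty":0,"tz":0,"rx":0,"ry":0,"rz":-2.3},{"gripper":1,"tx":0.001,"ty":0,"tz":0,"rx":0,"ry":0,"rz":-2.3},{"gripper":1,"tx":0,"ty":0,"tz":0,"rx":0,"ry":0,"rz":0}]'; python3 w2.py w11
```

```text
t: 14.38
ee_pos: [559.4, 24.2, 334.7]
orientation: [-2.66, -1.672, 0.0]
ft_force: [0.1, 0.1, -2.5]
width: 10.0
t: 14.75
ee_pos: [560.2, 26.0, 334.6]
orientation: [2.578, 1.795, -0.0]
ft_force: [0.6, -0.0, -2.1]
width: 10.1
t: 15.38
ee_pos: [561.2, 29.9, 334.7]
orientation: [2.416, 2.009, 0.0]
ft_force: [-0.7, -0.9, -2.0]
width: 10.2
15.375 [561.2  29.9 334.7] hdg 79.48 [-0.7 -0.9 -2. ] [-0.02 -0.08  0.02]
tab/fingers tool y range [-16.13  -1.08  13.41] x max 14.2
seg 3 1484 s range 34.0 110.0 ang dev(right+) 0.29 off at start/end -1.46 -0.9 at ring -1.42 ring e -0.25 ring s 7.71
```

View pics/w11.png

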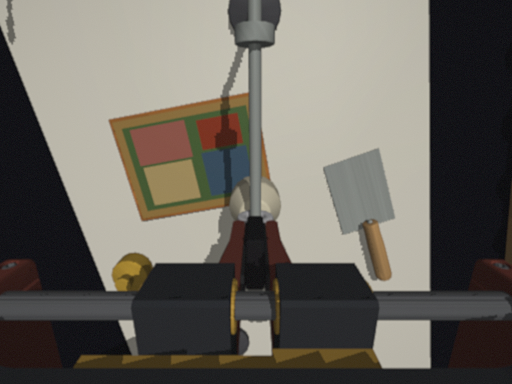

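Past bend 2 and centred. The picture shows the collar at about (255,33). I'll slide 75 mm, then measure the collar up close.

```bash
python3 -m handwheel '[{"gripper":1,"tx":0.005,"ty":0.0001,"tz":0,"rx":0,"ry":0,"rz":-0.2},{"gripper":1,"tx":0.01,"ty":0,"tz":0,"rx":0,"ry":0,"rz":0},{"gripper":1,"tx":0.01,"ty":0,"tz":0,"rx":0,"ry":0,"rz":0},{"gripper":1,"tx":0.01,"ty":0,"tz":0,"rx":0,"ry":0,"rz":0},{"gripper":1,"tx":0.01,"ty":0,"tz":0,"rx":0,"ry":0,"rz":0},{"gripper":1,"tx":0.01,"ty":0,"tz":0,"rx":0,"ry":0,"rz":0},{"gripper":1,"tx":0.01,"ty":0,"tz":0,"rx":0,"ry":0,"rz":0},{"gripper":1,"tx":0.01,"ty":0,"tz":0,"rx":0,"ry":0,"rz":0}]'; python3 -m handwheel '[{"gripper":1,"tx":0,"ty":0,"tz":0,"rx":0,"ry":0,"rz":0},{"gripper":1,"tx":0,"ty":0,"tz":0,"rx":0,"ry":0,"rz":0}]';  python3 w2.py w12; python3 - <<'E'
from h import *
im=load('w12'); o=im['obs'];M=R.from_rotvec(o['orientation']).as_matrix()
z=im['range_z'].astype(float); v,u=np.mgrid[0:384,0:512]
P=pt(im,u.ravel()+0.0,v.ravel()+0.0,z.ravel()); T=M.T@(P-o['ee_pos'][:,None])
b=-1.4
k=(z.ravel()>0)&(P[2]>120)&(P[2]<148)&(T[0]>18)&(T[0]<70)&(abs(T[1]-b)<15)
for x in np.arange(18,60,1):
    q=k&(abs(T[0]-x)<.5)
    if q.sum(): print(x,q.sum(),T[1][q].min().round(1),T[1][q].max().round(1),P[2][q].max().round(1))
E
```

```text
t: 16.42
ee_pos: [574.7, 104.4, 334.7]
orientation: [2.41, 2.015, 0.0]
ft_force: [0.1, -0.3, -1.6]
width: 9.8
t: 16.68
ee_pos: [574.5, 103.7, 334.6]
orientation: [-2.41, -2.015, 0.0]
ft_force: [0.5, -0.3, -1.9]
width: 9.9
16.675 [574.5 103.7 334.6] hdg 79.81 [ 0.5 -0.3 -1.9] [-0.04 -0.1  -0.03]
tab/fingers tool y range [-16.05  -1.09  13.37] x max 14.2
seg 2 95 s range 83.0 96.0 ang dev(right+) -18.07 off at start/end 27.55 -3.77 at ring -27.64 ring e -54.45 ring s 169.18
18 8 -4.5 2.4 135.2
19 17 -4.5 2.4 135.0
20 14 -4.5 2.4 135.1
21 15 -4.5 2.4 135.2
22 15 -4.5 2.4 135.0
23 14 -4.5 2.4 135.2
24 16 -4.5 2.4 135.0
25 15 -4.5 2.4 135.3
26 19 -4.5 2.4 135.4
27 15 -4.5 2.4 135.4
28 14 -4.5 2.3 135.3
29 17 -4.4 2.4 135.0
30 15 -4.4 2.3 135.1
31 14 -4.4 2.3 135.2
32 15 -4.4 2.3 135.8
33 18 -4.4 2.3 135.5
34 15 -4.4 2.3 135.3
35 16 -4.4 2.3 134.8
36 17 -4.4 2.3 135.3
37 10 -3.7 2.3 135.0
39 27 -11.6 10.3 142.6
40 43 -12.3 10.3 142.8
41 61 -12.4 10.3 142.7
42 53 -12.3 10.2 143.7
43 51 -12.3 10.2 143.3
44 54 -12.3 10.2 143.7
45 53 -12.3 10.2 143.8
46 59 -12.2 10.1 143.3
47 55 -13.1 10.1 143.4
48 57 -12.2 10.0 142.9
49 134 -12.2 10.1 143.4
50 22 -5.0 3.0 135.9
51 18 -5.0 2.9 134.5
52 21 -5.0 2.9 135.3
53 19 -5.0 2.9 135.8
54 21 -5.0 2.9 135.7
55 22 -5.0 2.9 134.9
56 17 -5.0 2.9 135.3
57 23 -5.0 2.9 135.2
58 18 -5.0 2.9 135.3
59 21 -5.0 2.9 135.2
```

View pics/w12.png

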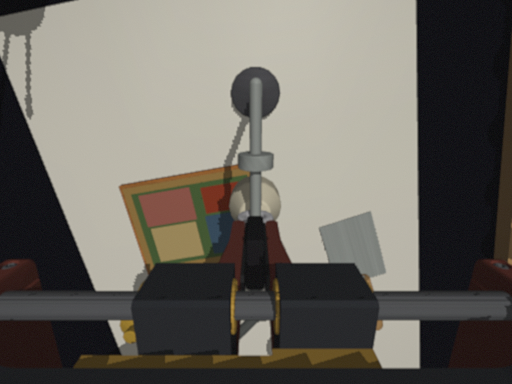

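The picture shows the collar at (256,160), directly ahead. Its face is about 39.3 mm ahead of the TCP, so the gap to the ring is about 33 mm. I'll advance 29 mm and then creep.

```bash
python3 -m handwheel '[{"gripper":1,"tx":0.008,"ty":0.0002,"tz":0,"rx":0,"ry":0,"rz":0},{"gripper":1,"tx":0.008,"ty":0,"tz":0,"rx":0,"ry":0,"rz":0},{"gripper":1,"tx":0.008,"ty":0,"tz":0,"rx":0,"ry":0,"rz":0},{"gripper":1,"tx":0.005,"ty":0,"tz":0,"rx":0,"ry":0,"rz":0},{"gripper":1,"tx":0,"ty":0,"tz":0,"rx":0,"ry":0,"rz":0},{"gripper":1,"tx":0,"ty":0,"tz":0,"rx":0,"ry":0,"rz":0},{"gripper":1,"tx":0,"ty":0,"tz":0,"rx":0,"ry":0,"rz":0}]'; python3 -m handwheel '[{"gripper":1,"tx":0.0005,"ty":0,"tz":0,"rx":0,"ry":0,"rz":0},{"gripper":1,"tx":0.0005,"ty":0,"tz":0,"rx":0,"ry":0,"rz":0},{"gripper":1,"tx":0.0005,"ty":0,"tz":0,"rx":0,"ry":0,"rz":0},{"gripper":1,"tx":0,"ty":0,"tz":0,"rx":0,"ry":0,"rz":0}]'; python3 w2.py w13
```

```text
t: 17.6
ee_pos: [579.9, 132.0, 334.7]
orientation: [-2.41, -2.015, 0.0]
ft_force: [0.2, 0.4, -1.7]
width: 9.8
t: 18.1
ee_pos: [580.2, 133.8, 334.7]
orientation: [2.41, 2.015, 0.0]
ft_force: [0.1, -0.3, -2.6]
width: 10.0
18.1 [580.2 133.8 334.7] hdg 79.8 [ 0.1 -0.3 -2.6] [-0.04 -0.12  0.01]
tab/fingers tool y range [-16.03  -1.6   13.45] x max 14.2
seg 3 192 s range 10.0 30.0 ang dev(right+) -0.06 off at start/end -1.36 -1.48 at ring -1.48 ring e 0.46 ring s 113.27
```

View pics/w13.png

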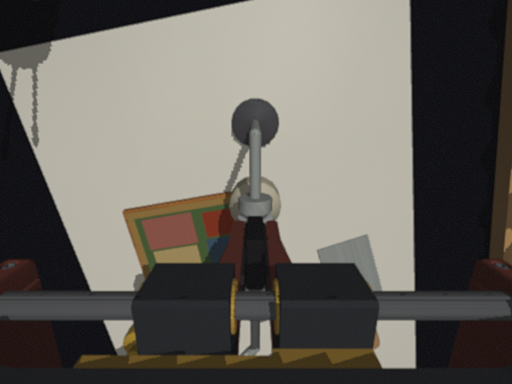

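```bash
for i in 1; do python3 -m handwheel '[{"gripper":1,"tx":0.0005,"ty":0,"tz":0,"rx":0,"ry":0,"rz":0},{"gripper":1,"tx":0.0005,"ty":0,"tz":0,"rx":0,"ry":0,"rz":0},{"gripper":1,"tx":0,"ty":0,"tz":0,"rx":0,"ry":0,"rz":0}]'; python3 -m handwheel '[{"gripper":1,"tx":0.0005,"ty":0,"tz":0,"rx":0,"ry":0,"rz":0},{"gripper":1,"tx":0,"ty":0,"tz":0,"rx":0,"ry":0,"rz":0}]';  done; python3 w2.py w14
```

```text
t: 18.52
ee_pos: [580.4, 134.7, 334.7]
orientation: [-2.41, -2.015, 0.0]
ft_force: [0.6, -0.4, -2.3]
width: 9.7
t: 18.77
ee_pos: [580.5, 135.2, 334.7]
orientation: [2.41, 2.015, 0.0]
ft_force: [0.4, -0.9, -1.7]
width: 10.2
18.775 [580.5 135.2 334.7] hdg 79.8 [ 0.4 -0.9 -1.7] [-0.03 -0.06  0.  ]
tab/fingers tool y range [-16.01  -1.09  13.36] x max 14.2
seg 3 206 s range 10.0 31.0 ang dev(right+) 0.18 off at start/end -1.49 -1.14 at ring -1.12 ring e 0.47 ring s 114.75
```

```bash
R='python3 -m handwheel'; python3 -m handwheel '[{"gripper":1,"tx":0.0004,"ty":0,"tz":0,"rx":0,"ry":0,"rz":0},{"gripper":1,"tx":0,"ty":0,"tz":0,"rx":0,"ry":0,"rz":0}]';python3 -m handwheel '[{"gripper":1,"tx":0.0004,"ty":0,"tz":0,"rx":0,"ry":0,"rz":0},{"gripper":1,"tx":0,"ty":0,"tz":0,"rx":0,"ry":0,"rz":0}]'
```

```text
t: 19.08
ee_pos: [580.6, 135.6, 334.7]
orientation: [2.41, 2.015, 0.0]
ft_force: [-0.0, -1.2, -3.2]
width: 10.2
t: 19.32
ee_pos: [580.6, 136.0, 334.7]
orientation: [2.41, 2.015, 0.0]
ft_force: [1.0, 0.6, -2.2]
width: 10.3
```

```bash
python3 -m handwheel '[{"gripper":1,"tx":0.0004,"ty":0,"tz":0,"rx":0,"ry":0,"rz":0},{"gripper":1,"tx":0,"ty":0,"tz":0,"rx":0,"ry":0,"rz":0}]'
```

```text
t: 19.58
ee_pos: [580.7, 136.4, 334.7]
orientation: [2.41, 2.015, -0.0]
ft_force: [0.1, 0.3, -2.2]
width: 10.3
```

```bash
python3 -m handwheel '[{"gripper":1,"tx":0.0004,"ty":0,"tz":0,"rx":0,"ry":0,"rz":0},{"gripper":1,"tx":0,"ty":0,"tz":0,"rx":0,"ry":0,"rz":0}]'
```

```text
t: 19.82
ee_pos: [580.8, 136.8, 334.7]
orientation: [2.41, 2.015, 0.0]
ft_force: [-0.8, 0.5, -2.1]
width: 9.9
```

```bash
python3 -m handwheel '[{"gripper":1,"tx":0.0004,"ty":0,"tz":0,"rx":0,"ry":0,"rz":0},{"gripper":1,"tx":0,"ty":0,"tz":0,"rx":0,"ry":0,"rz":0}]'
```

```text
t: 20.08
ee_pos: [580.8, 137.2, 334.7]
orientation: [-2.41, -2.015, 0.0]
ft_force: [0.1, 0.1, -1.5]
width: 10.0
```

```bash
python3 w2.py w15;python3 - <<'E'
from h import *
im=load('w15'); cv2.imwrite('pics/w15c.png',cv2.resize(im['image'][150:300,190:330,::-1],None,fx=4,fy=4,interpolation=cv2.INTER_CUBIC))
E
```

```text
20.075 [580.8 137.2 334.7] hdg 79.8 [ 0.1  0.1 -1.5] [-0.02 -0.01 -0.07]
tab/fingers tool y range [-16.13  -1.09  13.48] x max 14.9
seg 3 227 s range 10.0 33.0 ang dev(right+) 0.11 off at start/end -1.46 -1.25 at ring -1.24 ring e 0.46 ring s 116.75
```

View pics/w15c.png

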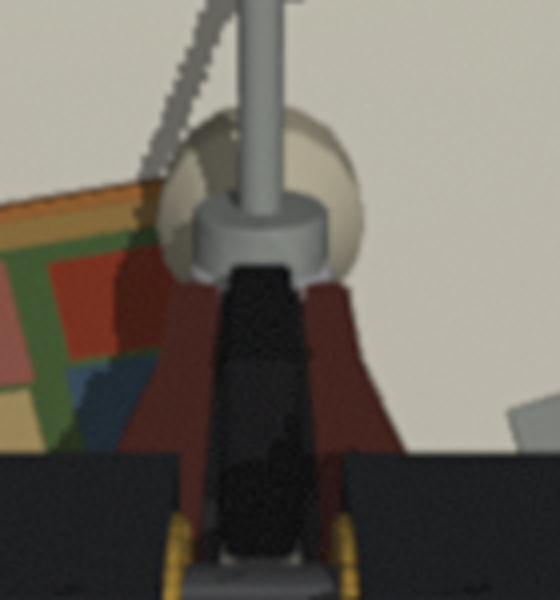

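The crop shows the ring almost touching the collar. Still no axial force, so I'll keep creeping.

```bash
python3 -m handwheel '[{"gripper":1,"tx":0.0004,"ty":0,"tz":0,"rx":0,"ry":0,"rz":0},{"gripper":1,"tx":0,"ty":0,"tz":0,"rx":0,"ry":0,"rz":0}]'
```

```text
t: 20.38
ee_pos: [580.9, 137.5, 334.7]
orientation: [2.41, 2.015, -0.0]
ft_force: [0.1, -0.3, -3.1]
width: 9.5
```

```bash
python3 -m handwheel '[{"gripper":1,"tx":0.0004,"ty":0,"tz":0,"rx":0,"ry":0,"rz":0},{"gripper":1,"tx":0,"ty":0,"tz":0,"rx":0,"ry":0,"rz":0}]'
```

```text
t: 20.62
ee_pos: [580.9, 137.6, 334.7]
orientation: [2.41, 2.015, -0.001]
ft_force: [-0.7, -3.6, 0.7]
width: 9.9
```

```bash
python3 -m handwheel '[{"gripper":1,"tx":0.0004,"ty":0,"tz":0,"rx":0,"ry":0,"rz":0},{"gripper":1,"tx":0,"ty":0,"tz":0,"rx":0,"ry":0,"rz":0}]'
```

```text
t: 20.88
ee_pos: [581.0, 137.8, 334.7]
orientation: [2.409, 2.015, -0.002]
ft_force: [0.3, -5.9, 0.1]
width: 9.8
```

The ring is firmly against the collar, at about 6 N. I'll ease off 0.4 mm, lower it onto the rod, and check.

```bash
python3 -m handwheel '[{"gripper":1,"tx":-0.0004,"ty":0,"tz":0,"rx":0,"ry":0,"rz":0},{"gripper":1,"tx":0,"ty":0,"tz":0.001,"rx":0,"ry":0,"rz":0},{"gripper":1,"tx":0,"ty":0,"tz":0.001,"rx":0,"ry":0,"rz":0},{"gripper":1,"tx":0,"ty":0,"tz":0,"rx":0,"ry":0,"rz":0}]'; python3 -m handwheel '[{"gripper":1,"tx":0,"ty":0,"tz":0.0006,"rx":0,"ry":0,"rz":0},{"gripper":1,"tx":0,"ty":0,"tz":0,"rx":0,"ry":0,"rz":0}]'
```

```text
t: 21.38
ee_pos: [581.0, 137.6, 332.8]
orientation: [2.41, 2.015, -0.001]
ft_force: [-1.1, -6.5, 0.8]
width: 9.8
t: 21.62
ee_pos: [581.0, 137.6, 332.3]
orientation: [2.41, 2.015, -0.001]
ft_force: [-1.3, -5.2, 0.6]
width: 10.3
```

```bash
python3 -m handwheel '[{"gripper":1,"tx":-0.0003,"ty":0,"tz":0,"rx":0,"ry":0,"rz":0},{"gripper":1,"tx":0,"ty":0,"tz":0,"rx":0,"ry":0,"rz":0}]'; python3 -c "
from h import *
print(ctrl.get_obs()['ft_force'])"
```

```text
t: 21.88
ee_pos: [581.0, 137.5, 332.2]
orientation: [2.41, 2.015, -0.0]
ft_force: [-1.3, -5.0, 1.4]
width: 10.2
[-1.31582486 -5.03422149  1.3591636 ]
```

```bash
python3 -m handwheel '[{"gripper":1,"tx":-0.0004,"ty":0,"tz":0,"rx":0,"ry":0,"rz":0},{"gripper":1,"tx":0,"ty":0,"tz":0,"rx":0,"ry":0,"rz":0}]'
```

```text
t: 22.12
ee_pos: [580.9, 137.4, 332.1]
orientation: [2.41, 2.015, 0.001]
ft_force: [-0.1, -3.6, 0.2]
width: 9.8
```

Light contact, about 3.6 N. Releasing.

```bash
python3 -m handwheel '[{"gripper":0.8,"tx":0,"ty":0,"tz":0,"rx":0,"ry":0,"rz":0},{"gripper":0.7,"tx":0,"ty":0,"tz":0,"rx":0,"ry":0,"rz":0},{"gripper":0.6,"tx":0,"ty":0,"tz":0,"rx":0,"ry":0,"rz":0},{"gripper":0.4,"tx":0,"ty":0,"tz":0,"rx":0,"ry":0,"rz":0},{"gripper":0.2,"tx":0,"ty":0,"tz":0,"rx":0,"ry":0,"rz":0},{"gripper":0.2,"tx":0,"ty":0,"tz":0,"rx":0,"ry":0,"rz":0}]'; python3 w2.py w16;python3 - <<'E'
from h import *
im=load('w16'); cv2.imwrite('pics/w16c.png',cv2.resize(im['image'][150:300,160:350,::-1],None,fx=4,fy=4,interpolation=cv2.INTER_CUBIC))
E
```

```text
t: 22.88
ee_pos: [580.8, 137.3, 332.1]
orientation: [-2.41, -2.015, -0.0]
ft_force: [-0.7, 0.4, 0.6]
width: 61.4
22.875 [580.8 137.3 332.1] hdg 79.8 [-0.7  0.4  0.6] [-0.04 -0.08 -0.  ]
tab/fingers tool y range [-5.77 -1.08  3.57] x max 14.3
seg 3 265 s range 10.0 64.0 ang dev(right+) 0.47 off at start/end -1.63 -0.74 at ring -0.68 ring e 0.46 ring s 116.82
```

View pics/w16c.png

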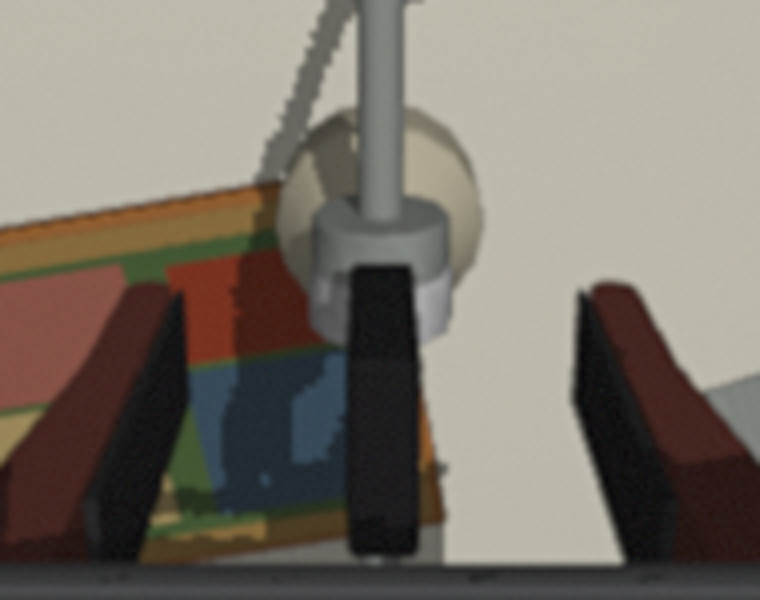

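The crop shows the ring flush with the collar near (380,280) and the tab free and upright between the open jaws. Retreating straight up.

```bash
python3 -m handwheel '[{"gripper":0,"tx":0,"ty":0,"tz":0,"rx":0,"ry":0,"rz":0},{"gripper":0,"tx":0,"ty":0,"tz":-0.01,"rx":0,"ry":0,"rz":0},{"gripper":0,"tx":0,"ty":0,"tz":-0.02,"rx":0,"ry":0,"rz":0},{"gripper":0,"tx":0,"ty":0,"tz":-0.03,"rx":0,"ry":0,"rz":0},{"gripper":0,"tx":0,"ty":0,"tz":-0.03,"rx":0,"ry":0,"rz":0},{"gripper":0,"tx":0,"ty":0,"tz":0,"rx":0,"ry":0,"rz":0},{"gripper":0,"tx":0,"ty":0,"tz":0,"rx":0,"ry":0,"rz":0}]'; python3 - <<'E'
from h import *
im=snap('wrist','w17.png'); o=im['obs'];M=R.from_rotvec(o['orientation']).as_matrix();print(o['t'],o['ee_pos'],o['width'],o['ft_force'])
cv2.imwrite('pics/w17c.png',cv2.resize(im['image'][60:260,150:360,::-1],None,fx=3,fy=3,interpolation=cv2.INTER_CUBIC))
z=im['range_z'].astype(float); v,u=np.mgrid[0:384,0:512]
P=pt(im,u.ravel()+0.0,v.ravel()+0.0,z.ravel()); T=M.T@(P-o['ee_pos'][:,None])
k=(z.ravel()>0)&(P[2]>178)&(P[2]<190)&(abs(T[0])<40)&(abs(T[1])<25)
print('tab top',np.percentile(T[0][k],[1,99]),np.percentile(T[1][k],[1,99]))
k=(z.ravel()>0)&(P[2]>138)&(P[2]<148)&(abs(T[0])<40)&(abs(T[1])<15)
print('collar',np.percentile(T[0][k],[1,99]))
s=snap('scene','s2.png'); cv2.imwrite('pics/s2c.png',cv2.resize(s['image'][130:280,160:400,::-1],None,fx=3.3,fy=3.3,interpolation=cv2.INTER_CUBIC))
E
```

```text
t: 23.8
ee_pos: [580.5, 137.2, 421.7]
orientation: [-2.41, -2.015, 0.001]
ft_force: [-0.8, 0.5, 0.1]
width: 87.9
23.8 [580.50610483 137.20584772 421.65167244] 87.85254242539203 [-0.77904419  0.45793863  0.12587104]
tab top [-15.32184564  13.95671487] [-5.3029032   3.98205894]
collar [-5.64712887 14.91211114]
```

View pics/w17c.png

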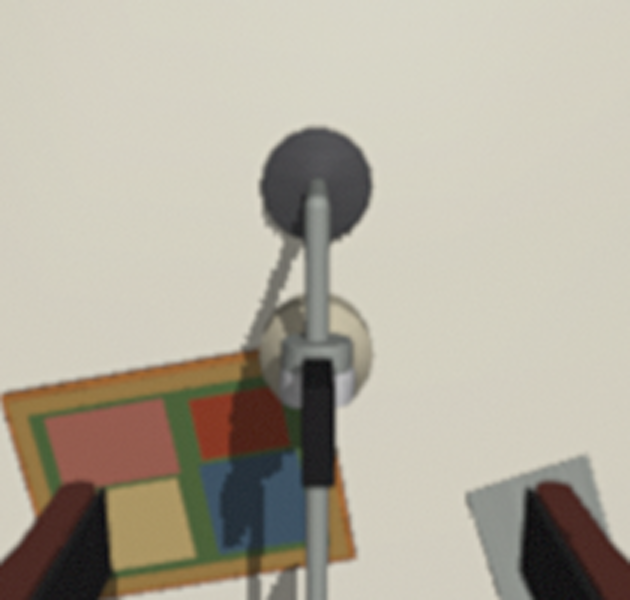

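View pics/s2c.png

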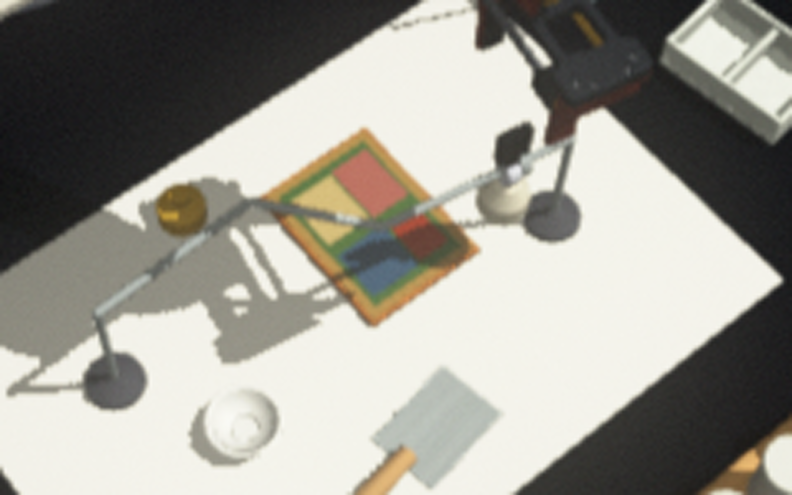

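The wrist picture shows the lamp hanging upright, its ring against the collar at about (317,365). The measured ring-centre-to-face distance is about 5.6 mm, and 6 mm is flush. The scene picture shows the other objects in their places. Handing in.

```bash
python3 -c "
from workcell import ctrl
print(ctrl.close_job())"
```

```text
the job is handed in; nothing more can be done
None
```

The lamp is at the far end of the rail, its ring against the stop collar, released and hanging upright. I handed the job in at about 24 s of the 72 s allowed, and no verdict is reported.

- **Carrying it:** I gripped the tab and lifted 3 mm so the ring cleared the rod. I then turned it along fitted, clearance-centred poses around bend 1 (about 53°) and bend 2 (about 40.5°). No contact showed in the readings in either bend.
- **At the collar:** I crept forward in 0.4 mm steps until contact. The highest reading was about 6.5 N, against the 15 N limit. I eased off to about 3.6 N, lowered the ring onto the rod, opened the jaws and backed straight up.
- **Last checks:** The ring centre measured about 5.6 mm from the collar face (6 mm is flush, so the difference is measuring error). The gripper was clear, and the painting and other objects in view looked unmoved. I judged that by eye and did not measure how far each object was from its start.
- **Disagreements:** My first three move calls were refused because I left out some keys, and the arm did not move. The wrist camera also read about 0.5 to 1.5 mm off to one side, which I corrected for. The collar came about 1 mm later than the camera estimate, so I found it by feel.

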